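# Pop open the spice caddy, put two jars away in the row and latch the lid

## Robot

A 6-joint arm with a two-finger parallel gripper is mounted at the origin on a cart in front of the work surface, level with it; the furniture and walls round the work are solid. World frame = base frame: x ahead of the robot, y to its left, z up, the work surface at z = 0. Lengths are in m, angles in degrees, forces in N, time in s.
With the tool pointing down it reaches from about 0.4 to 0.825 m from the base axis. Payload 7 kg.
Tool frame: the origin (TCP) lies midway between the tips of the shut fingers; the grasp point (between the pads) lies r.grasp_offset behind it (r.grasp_offset is the distance from the TCP to the grasp point, in m); x points along the fingers, z is the direction in which the jaws open and shut, and the axes are right-handed (so a half turn about x gives the same grasp; the last joint's range is limited). The gripper opens to 88 mm and grips with 3 to 60 N. Pads are 19 mm wide; open, the fingers measure 130 mm over their backs; the gripper's body (78 mm by 193 mm) begins 47 mm behind the grasp point.
Start: joints at [80.334, 20.546, 0.682, 0, -70.136, -16.507], TCP at [0.298, 0.606, 0.227] pointing down, gripper open.
Joint ranges: [-176.03, 176.03], [-82.01, 121.73], [-58.28, 71.71], [-173.87, 95.51], [-174.79, -0.11], [-173.66, 173.66]. Speed limits (degrees/s): [136.94, 136.94, 172.46, 180, 180, 180].

## Interface

Orientations are given as [roll, pitch, yaw] about the fixed x, y, z axes, in that order (R = Rz(yaw) Ry(pitch) Rx(roll)).
In Python, from plant import readout, vision, close_job, r gives the robot as it stands.
- The arm moves only by the shell command python3 -m handwheel 'ROWS' [OPENING] [FORCE]. ROWS is JSON, a list that holds one entry, the list of rows, each a list of 4 numbers: the shift along the world's x, y, z in units of 40 mm (1.0 is 40 mm), then the turn about the world's z in units of 5 degrees (1.0 is 5 degrees). In form: [[[tx, ty, tz, roll], ...]]. A call has 1 to 8 rows; each row shifts and turns the pose as measured when the row begins; what a row does not reach is not made up. A row lasts 1/10 s, in which the tool goes at most 50 mm and 8.59 degrees, less where a joint would pass 70% of its speed; a pose out of reach is approached as far as the arm can. A call is refused whole if a number of a shift passes 1 or a number of a turn 1, either way. A call with a gripper value outside its range is refused whole. OPENING is the finger opening in mm, from 0 to 87.6, set as the call begins (- or left out, the last holds). The fingers move at their own pace and stop on an object; FORCE is the grip in N (left out, the last holds). Time passes only in rows, so rows that do not move let the fingers close. It gives the time, the measured TCP pose, the force and the opening at its end, in the units of the state.
- readout.get_state(): the state, without advancing time (a new reading comes with each control period).
- vision.capture(name): name is "side" or "top"; returns the picture (480x640x3 uint8, blue, green, red); there is no depth.
- vision.get_calibration(name): a dict with "intrinsics" (3x3 intrinsics, pixels), "pose" (4x4, takes a point from camera to world coordinates). Camera axes: x right, y up, looking along -z (the intrinsics and any distortion apply to the point x, -y, -z); pixel columns grow to the right and rows downward; lengths in m; the calibration is good to about 2 mm. A picture is of the moment at which its call begins. get_calibration takes no time and is no camera call.
- close_job(): hands the job in, once; it reports no verdict.
The state is a dict: "time_s": time; "joints": joint angles; "qd": joint speeds; "joint_torque": joint torques, N m; "tcp_pos": TCP position; "eef_rot": TCP orientation; "contact_force": force on the tool from outside, world axes, zero at the start; "moment": the same for the moment, N m; "gripper_width": finger opening in m.
Only numpy, scipy, OpenCV 4.12 (cv2) and the standard library are available. Lean on these libraries where they do the work, as an engineer would, in place of code of your own. Each camera call takes 0.05 s, during which the arm holds its last target.

## Task

Put the two spice jars that were left on the worktop back into the spice caddy: push the round button on its sloping front right home and let it come back, so that the lid springs up, stand both jars upright on the caddy's floor between the two jars already inside, so that all four make one straight row between the rails, and push the lid down until its catch snaps and keeps it shut. Press firmly but do not force the caddy, do not knock any jar over, and leave the salt shaker and the mug where they are.

Things in the scene. Friction and masses are not known exactly. Their poses are not given: they have to be found in the camera images.
- caddy: Spice caddy, a fixed cream box. Origin: centre of its underside, on the worktop; x points from the front (button side) to the hinge side, y to the left seen from the front, z up. 150 mm deep (x), 270 mm wide (y), walls 4 mm, rim 74 mm high. A sloping housing, 84 mm wide and up to 54 mm high, sticks out 64 mm in front of its middle and bears the button. The shut lid's wooden top is 135 mm high
- caddy_row (a point): Centre of the row channel, on the caddy's inner floor, 8 mm above the worktop and at x -3 mm in the caddy's frame; axes as the caddy's. The row runs along y (free from -131 to +131 mm) between two thin steel rails 12 mm above the floor, 52 mm apart. In front of it the catch, a steel hook, stands up to 100 mm above the worktop at x -70 to -57, y -9 to +9 mm of the caddy
- button_top (a point): Centre of the flat face of the terracotta-red button, 43 mm across; 113 mm in front of the caddy's centre, 47 mm above the worktop. z points straight out of the button, 0.52 rad (30 degrees) from the vertical, leaning to the front; y is the caddy's. A dark guard ring (48 mm inside, 57 mm outside) stands round it, level with its face: press inside the ring along its axis
- caddy_button (a joint): How far the button is pushed in, m: 0 at rest, 0.010 fully in, against a hard stop (come down slowly with a force stop; pushes above 80 N damage the caddy). Its spring takes 2 N to start and 5 N at the end and brings it back. The catch frees the lid only in about the last fifth of the stroke. The button dips by itself when the lid snaps shut
- caddy_lid (a joint): Opening angle of the lid, rad: 0.007 shut and latched (can be pushed to -0.010), 1.66 fully open. Once free it springs up in about 1 s and stays up. Shutting takes about 2 N at the tab; from 0.08 rad on the catch resists and takes about 8 to 10 N, until it snaps just before fully shut; if let go before, the lid springs up again
- lid_tab (a point): Centre of the upper face of the steel tab at the lower front edge of the lid: 72 mm wide (y), 4 mm thick, sticks out 15 mm from the lid's front wall; the point is 8 mm out from the wall, 162 mm from the hinge axis and, shut, 83 mm in front of the caddy's centre, 80.5 mm above the worktop. The wall rises 48 mm above it. Axes turn with the lid; shut, they are the caddy's
- lid_hinge (a point): On the lid's hinge axis, which runs along the caddy's y axis, 79 mm behind the caddy's centre and 75.5 mm above the worktop. The lid is 48 mm high inside and 150 mm deep; fully open it stands behind the box, its tab on top, up to 0.25 m above the worktop
- jar_dark_mid (a point): Centre (half-way up) of a spice jar left on the worktop: dark brown, almost black cap, blue and white label; 41 mm across, 105 mm high, z axis up, may stand in any of three places. To be put in the caddy
- jar_white_mid (a point): Centre (half-way up) of a spice jar left on the worktop: clear with a white cap; 44 mm across, 109 mm high, z axis up. To be put in the caddy
- row_left_mid (a point): Centre of the dark-capped jar already standing in the left part (+y) of the row inside the caddy: 44 mm across, 96 mm high. It stays there
- row_right_mid (a point): Centre of the dark-capped jar already standing in the right part (-y) of the row: 41 mm across, 105 mm high. It stays there. At least 130 mm are free between it and the left one
- salt_mid (a point): Centre of a white salt shaker standing near the two loose jars: 44 mm across, 90 mm high. Not to be moved
- mug: Dark and white mug, 82 mm across without its handle, 97 mm high, to the right of the caddy; origin at the centre of its underside. Not to be moved
There are look-alikes about, which are no part of the job. Leave any orange look-alike of the part that bears jar_white_mid alone.

How it is judged (in metres and radians):
On the way, in this order (a step that is already met when the one before it is completed fails the run):
1. the button is pushed fully in (at least 9 of its 10 mm) (value of joint caddy_button above 0.009 m), for 0.05 s.
2. the button is let go and back out, and the lid has sprung open (value of joint caddy_button below 0.002 m and value of joint caddy_lid above 1.5 rad), for 0.2 s.
3. both jars stand in the row between the two that were there, lid still open (x of jar_dark_mid in the frame of caddy_row between -0.012 and 0.012 m and z of jar_dark_mid in the frame of caddy_row between 0.0485 and 0.0565 m and angle between each of jar_dark_mid, jar_white_mid's own z axis and vertical below 0.08 rad and y of jar_dark_mid in the frame of caddy_row between -0.075 and 0.075 m and x of jar_white_mid in the frame of caddy_row between -0.012 and 0.012 m and z of jar_white_mid in the frame of caddy_row between 0.0505 and 0.0585 m and y of jar_white_mid in the frame of caddy_row between -0.075 and 0.075 m and value of joint caddy_lid above 1 rad), for 0.2 s.
At the end, for the whole second after the job is handed in: Lid shut and held by its catch (under 0.02 rad), button out (under 2 mm); all four jars upright (0.08 rad) on the caddy's floor (4 mm) in the row channel (12 mm), at rest: the returned two within 75 mm of its middle, the other two over 50 mm from it on their own sides (value of joint caddy_lid below 0.02 rad and value of joint caddy_button below 0.002 m and x of jar_dark_mid in the frame of caddy_row between -0.012 and 0.012 m and z of jar_dark_mid in the frame of caddy_row between 0.0485 and 0.0565 m and angle between each of jar_dark_mid, jar_white_mid, row_left_mid, row_right_mid's own z axis and vertical below 0.08 rad and y of jar_dark_mid in the frame of caddy_row between -0.075 and 0.075 m and x of jar_white_mid in the frame of caddy_row between -0.012 and 0.012 m and z of jar_white_mid in the frame of caddy_row between 0.0505 and 0.0585 m and y of jar_white_mid in the frame of caddy_row between -0.075 and 0.075 m and x of row_left_mid in the frame of caddy_row between -0.012 and 0.012 m and z of row_left_mid in the frame of caddy_row between 0.044 and 0.052 m and x of row_right_mid in the frame of caddy_row between -0.012 and 0.012 m and z of row_right_mid in the frame of caddy_row between 0.0485 and 0.0565 m and y of row_left_mid in the frame of caddy_row above 0.05 m and y of row_right_mid in the frame of caddy_row below -0.05 m and linear speed of each of jar_dark, jar_white below 0.02 m/s); the robot touches nothing.
It fails at once if the caddy, its lid or its button is forced (pushed by the robot with more than 80 N) (contact force between any of the fingers, the arm and caddy above 80 N).
It fails at once if a jar is tipped over (more than 0.6 rad) (angle between any of jar_dark_mid, jar_white_mid, row_left_mid, row_right_mid's own z axis and vertical above 0.6 rad).
It fails at once if the salt shaker or the mug is disturbed (moved more than 30 mm) (distance of any of salt_mid, mug from where it was at the start of the episode above 0.03 m).
It also fails if it takes over 72 s, if anything falls off the work surface, if the arm or the gripper's body presses on something with over 40 N, if the wrist force passes 120 N, or if a joint passes its speed limit or range.

## Working session

There is one attempt and no reset: what is moved stays moved. The work goes in short steps, Python scripts to look and compute and a shell command to move; the robot and the scene stay as the last step left them, time stands still between calls to the robot, and variables do not carry over. Pictures are saved under pics/ and viewed, and the job is handed in when it is done.

```bash
mkdir -p pics; ls; python3 - <<'E'
from plant import readout, vision, r
import cv2, numpy as np
print(readout.get_state()); print(r.grasp_offset)
for n in("top","side"):
    c=vision.get_calibration(n); print(n,np.round(c["intrinsics"],1).tolist(),np.round(c["pose"],4).tolist(),[k for k in c])
    cv2.imwrite(f"pics/{n}0.png",vision.capture(n))
E
```

```text
pics
{'time_s': 0.0, 'joints': array([ 8.03354884e+01,  2.05912307e+01,  6.35652279e-01, -2.00683663e-02,
       -7.01360678e+01, -1.65082331e+01]), 'qd': array([-0.05952965,  0.00078973, -0.01119749,  0.04377477,  0.11271399,
       -0.08651961]), 'joint_torque': array([-5.39185075e-04, -5.82718170e+01,  2.93048036e+01,  6.99754804e+00,
        7.03870930e-03, -1.48589302e-04]), 'tcp_pos': array([0.29752545, 0.60536173, 0.22563943]), 'eef_rot': array([   4.87769628,   89.90643144, -111.3018825 ]), 'contact_force': array([ 0.19437086,  0.55351525, -0.19879074]), 'moment': array([ 0.01386286,  0.00792523, -0.06127387]), 'gripper_width': 0.0877904781666754}
0.0188
top [[534.1, 0.0, 319.6], [0.0, 534.1, 250.7], [0.0, 0.0, 1.0]] [[0.0139, 0.9921, -0.1246, 0.3668], [-0.9997, 0.0161, 0.0167, 0.0466], [0.0185, 0.1243, 0.9921, 1.385], [0.0, 0.0, 0.0, 1.0]] ['intrinsics', 'pose']
side [[478.3, 0.0, 316.2], [0.0, 478.3, 239.2], [0.0, 0.0, 1.0]] [[-0.9078, -0.3641, 0.208, 0.753], [0.4193, -0.7833, 0.4589, 0.5503], [-0.0041, 0.5038, 0.8638, 1.0771], [0.0, 0.0, 0.0, 1.0]] ['intrinsics', 'pose']
```

View pics/top0.png

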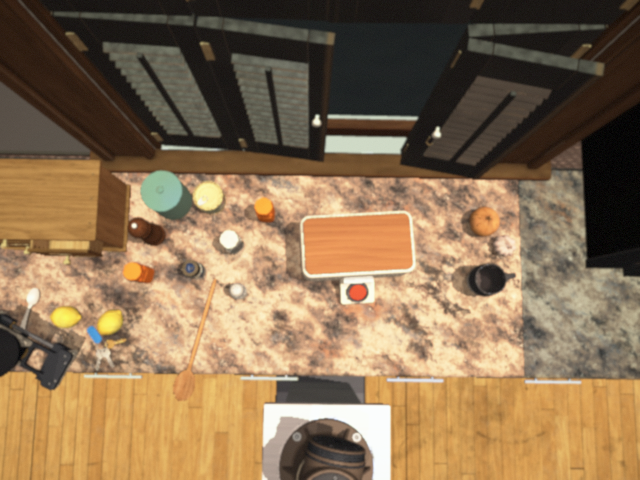

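View pics/side0.png

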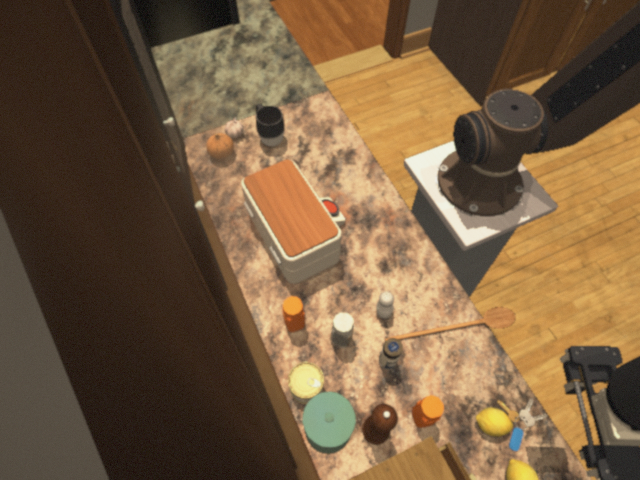

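```bash
python3 - <<'E'
import cv2, numpy as np
a=cv2.imread("pics/top0.png")[200:310,110:270]; b=cv2.imread("pics/side0.png")[275:455,270:450]
cv2.imwrite("pics/crop0.png",np.hstack([cv2.resize(a,(436,300),interpolation=2),cv2.resize(b,(300,300),interpolation=2)]))
a=cv2.imread("pics/top0.png")[200:310,290:425]; b=cv2.imread("pics/side0.png")[150:290,230:360]
cv2.imwrite("pics/crop1.png",np.hstack([cv2.resize(a,(442,360),interpolation=2),cv2.resize(b,(334,360),interpolation=2)]))
E
```

```text
(no output)
```

View pics/crop0.png

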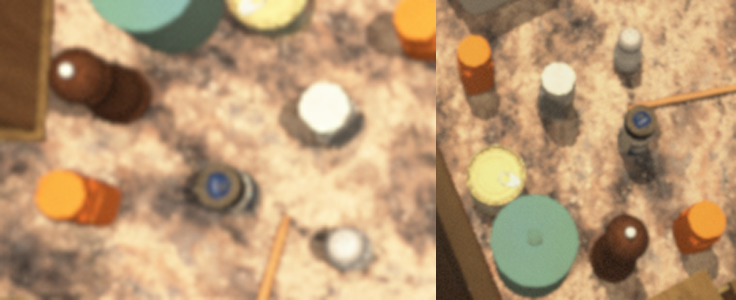

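View pics/crop1.png

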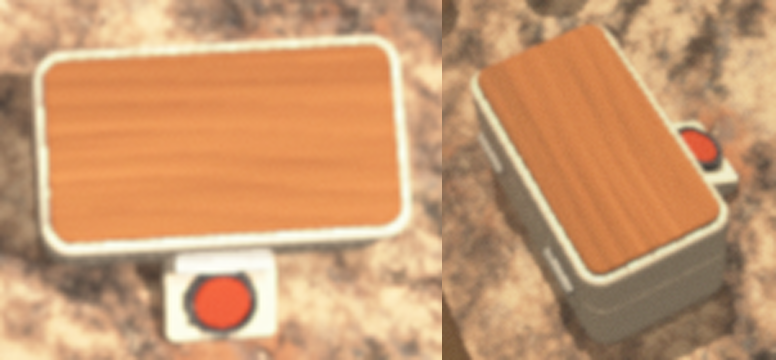

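Candidates: dark-capped jar with the blue-centred lid and label, top (190,269)/side (393,349). It fits, whereas the brown thing at top (145,230)/side (382,418) has a round knob, so it is a mill. White: flat wide white cap, top (229,240)/side (343,324). It fits; the domed, narrower one at top (236,291)/side (386,300) is the salt shaker. The orange jars are to be left alone. The crop confirms this. Now measuring.

```bash
cat > h.py <<'E'
import cv2, numpy as np
from plant import readout, vision, r
C={n:vision.get_calibration(n) for n in("top","side")}
def ray(n,u,v):
    K=np.array(C[n]["intrinsics"]);P=np.array(C[n]["pose"])
    d=np.array([(u-K[0,2])/K[0,0],-(v-K[1,2])/K[1,1],-1]);return P[:3,3],P[:3,:3]@d
def onz(n,u,v,z):
    o,d=ray(n,u,v);return (o+d*(z-o[2])/d[2])[:2]
def tri(a,b):
    (o1,d1),(o2,d2)=ray("top",*a),ray("side",*b)
    s=np.linalg.lstsq(np.c_[d1,-d2],o2-o1,rcond=None)[0];p,q=o1+d1*s[0],o2+d2*s[1]
    return (p+q)/2,np.linalg.norm(p-q)
def proj(n,p):
    K=np.array(C[n]["intrinsics"]);P=np.array(C[n]["pose"])
    c=P[:3,:3].T@(np.array(p)-P[:3,3]);return K[0,2]-K[0,0]*c[0]/c[2],K[1,2]+K[1,1]*c[1]/c[2]
def blob(img,lo,hi,roi):
    x0,y0,x1,y1=roi;m=cv2.inRange(cv2.cvtColor(img[y0:y1,x0:x1],cv2.COLOR_BGR2HSV),lo,hi)
    n,l,s,c=cv2.connectedComponentsWithStats(m);k=1+np.argmax(s[1:,4])
    return (c[k]+[x0,y0]),s[k],(l==k).astype(np.uint8)
def st():
    s=readout.get_state();print(round(s["time_s"],2),np.round(s["tcp_pos"],4),np.round(s["eef_rot"],1),np.round(s["contact_force"],1),round(s["gripper_width"],4),np.round(s["joints"],1))
E
python3 - <<'E'
from h import *
T=cv2.imread("pics/top0.png");S=cv2.imread("pics/side0.png")
for nm,lo,hi,rt,rs,z in [("button",(0,150,150),(8,255,255),(335,280,375,305),(315,195,345,220),.047),
  ("button2",(165,150,150),(180,255,255),(335,280,375,305),(315,195,345,220),.047),
  ("white",(0,0,190),(180,45,255),(215,225,245,255),(328,308,358,334),.109),
  ("salt",(0,0,185),(180,60,255),(225,280,248,300),(378,290,395,308),.088),
  ("blue",(105,90,60),(125,255,255),(178,258,202,280),(382,338,404,360),.105)]:
    try:
        a,sa,_=blob(T,lo,hi,rt);b,sb,_=blob(S,lo,hi,rs)
        p,e=tri(a,b);print(nm,a.round(1),sa,b.round(1),sb,p.round(4),round(e,4),onz("top",*a,z).round(4),onz("side",*b,z).round(4))
    except Exception as e: print(nm,e)
# lid rectangle wood
a,s,m=blob(T,(5,100,120),(18,255,255),(295,205,420,280))
cn=max(cv2.findContours(m,0,2)[0],key=cv2.contourArea)+np.array([295,205])
pts=np.array([onz("top",*q[0],.135) for q in cn],np.float32);print("lid top",cv2.minAreaRect(pts))
a,s,m=blob(S,(5,100,100),(18,255,255),(235,150,350,270))
cn=max(cv2.findContours(m,0,2)[0],key=cv2.contourArea)+np.array([235,150])
pts=np.array([onz("side",*q[0],.135) for q in cn],np.float32);print("lid side",cv2.minAreaRect(pts))
E
```

```text
button [357.5 292. ] [ 15   5  17  15 207] [330.2 206.3] [ 9  6 13 12 97] [ 0.4312 -0.0717  0.0475] 0.0019 [ 0.4321 -0.0723] [ 0.4303 -0.0714]
button2 attempt to get argmax of an empty sequence
white [228.8 238.9] [  5   6  18  18 244] [342.8 321.6] [  6   5  19  18 252] [0.5527 0.2441 0.1074] 0.0012 [0.552  0.2442] [0.5535 0.2442]
salt [236.4 289.5] [  5   4  14  13 137] [386.2 296.5] [ 4  3 10  9 69] [0.4327 0.2247 0.0838] 0.0019 [0.4318 0.2247] [0.4348 0.2255]
blue [189.8 264.6] [11  6  3  2  5] [389.7 347. ] [7 8 2 3 3] [0.4892 0.3347 0.1076] 0.0015 [0.4889 0.3358] [0.4891 0.3337]
lid top ((0.543541669845581, -0.06308351457118988), (0.13219808042049408, 0.2528926730155945), 4.193356037139893)
lid side ((0.5707184076309204, -0.10642896592617035), (0.1898971050977707, 0.34535184502601624), 2.1553256511688232)
```

```bash
cat >> h.py <<'E'
from scipy.spatial.transform import Rotation as Ro
YAW=np.deg2rad(4.2);CC=np.array([.5437,-.0632])
def cw(x,y): c,s=np.cos(YAW),np.sin(YAW);return CC+np.array([c*x-s*y,s*x+c*y])
def wc(p): c,s=np.cos(YAW),np.sin(YAW);d=np.array(p)[:2]-CC;return np.array([c*d[0]+s*d[1],-s*d[0]+c*d[1]])
def tool():
    s=readout.get_state();R=Ro.from_euler("xyz",s["eef_rot"],degrees=True).as_matrix();print("x",R[:,0].round(3),"z dir deg",np.rad2deg(np.arctan2(R[1,2],R[0,2])).round(2));st()
E
python3 - <<'E'
from h import *
tool()
print("dark",tri((190,268.3),(393,347.5)),onz("top",190,268.3,.105),onz("side",393,347.5,.105))
for y in(-.054,.054): print(cw(-.128,y))
E
```

```text
x [-0.001 -0.001 -1.   ] z dir deg -116.18
0.1 [0.2975 0.6054 0.2257] [   5.1   89.9 -111.1] [ 0.2  0.2 -0.1] 0.0876 [ 80.3  20.6   0.6  -0.  -70.1 -16.5]
dark (array([0.48097117, 0.33622574, 0.09783254]), np.float64(0.0008878337523849663)) [0.4799987  0.33490014] [0.48331064 0.33752059]
[ 0.41999861 -0.12642947]
[ 0.41208888 -0.01871951]
```

```bash
python3 -m handwheel '[[[0.7,-0.7,0,1],[0.7,-0.7,0,1],[0.7,-0.7,0,1],[0.7,-0.7,0,1],[0.2,-1,0,1],[0,-1,0,1],[0,-1,0,0],[0,-1,0,0]]]'
python3 -m handwheel '[[[0,-1,0,0],[0,-1,0,0],[0,-1,0,0],[0,-1,0,0],[0,-1,0,0],[0,-1,0,0],[0,-1,0,0],[0,0,0,0]]]'; python3 -c "
from h import *
tool()"
```

```text
time_s: 0.9
tcp_pos: [0.4189, 0.326, 0.219]
eef_rot: [-19.5, 89.4, -104.2]
contact_force: [0.3, 0.8, 0.7]
gripper_width: 0.0877
time_s: 1.7
tcp_pos: [0.4141, 0.0301, 0.2176]
eef_rot: [-28.0, 89.3, -112.7]
contact_force: [-0.1, 0.3, 0.9]
gripper_width: 0.0872
x [-0.005 -0.011 -1.   ] z dir deg -84.73
1.7 [0.4141 0.0301 0.2176] [ -28.    89.3 -112.7] [-0.1  0.3  0.9] 0.0872 [ 32.1  -4.4 -30.6   0.4 -64.4  63. ]
```

```bash
python3 -m handwheel '[[[0,-1,0,-0.2],[0,-1,0,0],[0,-1,0,0],[0,-1,-0.3,0],[0,0,-0.4,0],[0,0,0,0]]]'; python3 - <<'E'
from h import *
tool();s=readout.get_state();print("caddy",wc(s["tcp_pos"]).round(4))
for n in("top","side"): cv2.imwrite(f"pics/{n}1.png",vision.capture(n))
a=cv2.imread("pics/top1.png")[190:340,280:480];b=cv2.imread("pics/side1.png")[90:290,200:400]
cv2.imwrite("pics/c1.png",np.hstack([cv2.resize(a,(420,315)),cv2.resize(b,(315,315))]))
E
```

```text
time_s: 2.3
tcp_pos: [0.4136, -0.1353, 0.1892]
eef_rot: [-19.8, 89.4, -105.6]
contact_force: [-0.5, 0.6, -0.2]
gripper_width: 0.0878
x [-0.003 -0.01  -1.   ] z dir deg -85.81
2.3 [ 0.4136 -0.1353  0.1892] [ -19.8   89.4 -105.6] [-0.5  0.6 -0.2] 0.0878 [  8.6  -1.  -31.4   0.6 -59.8  85.3]
caddy [-0.1351 -0.0624]
```

View pics/c1.png

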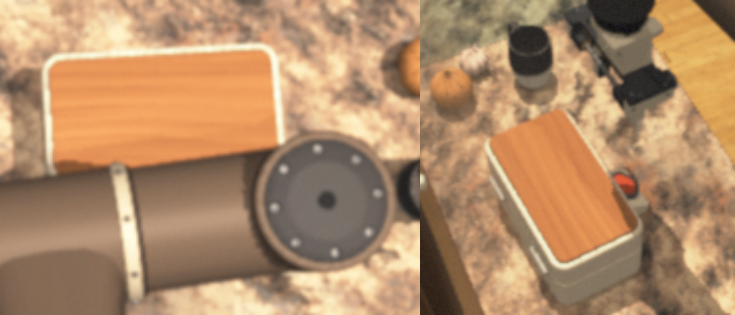

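```bash
python3 - <<'E'
from h import *
S=cv2.imread("pics/side1.png")
s=readout.get_state();p=s["tcp_pos"]
print("tcp px",np.round(proj("side",p)))
cv2.imwrite("pics/c2.png",cv2.resize(S[60:230,270:440],(640,600),interpolation=2))
E
```

```text
tcp px [326. 151.]
```

View pics/c2.png

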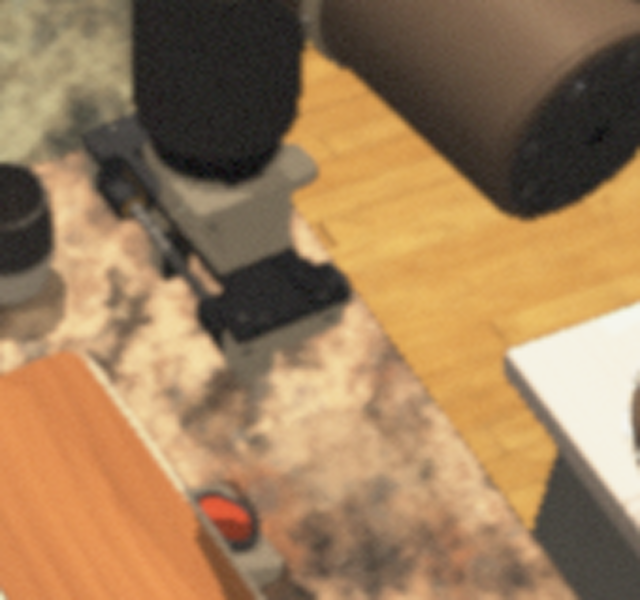

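```bash
python3 -m handwheel '[[[0.03,0.2,-0.8,0],[0,0,-0.8,0],[0,0,-0.8,0],[0,0,-0.5,0],[0,0,-0.2,0],[0,0,0,0]]]'; python3 - <<'E'
from h import *
tool();s=readout.get_state();print("caddy",wc(s["tcp_pos"]).round(4))
S=vision.capture("side")
cv2.imwrite("pics/c3.png",cv2.resize(S[120:240,270:400],(780,600*780//780),interpolation=2))
E
```

```text
time_s: 3.0
tcp_pos: [0.4229, -0.1201, 0.0697]
eef_rot: [46.3, 89.1, -38.7]
contact_force: [-0.3, -0.2, 0.7]
gripper_width: 0.0877
x [ 0.012 -0.01  -1.   ] z dir deg -84.98
3.0 [ 0.4229 -0.1201  0.0697] [ 46.3  89.1 -38.7] [-0.3 -0.2  0.7] 0.0877 [ 10.7   7.8 -41.1   1.1 -40.5  83.5]
caddy [-0.1247 -0.0479]
```

View pics/c3.png

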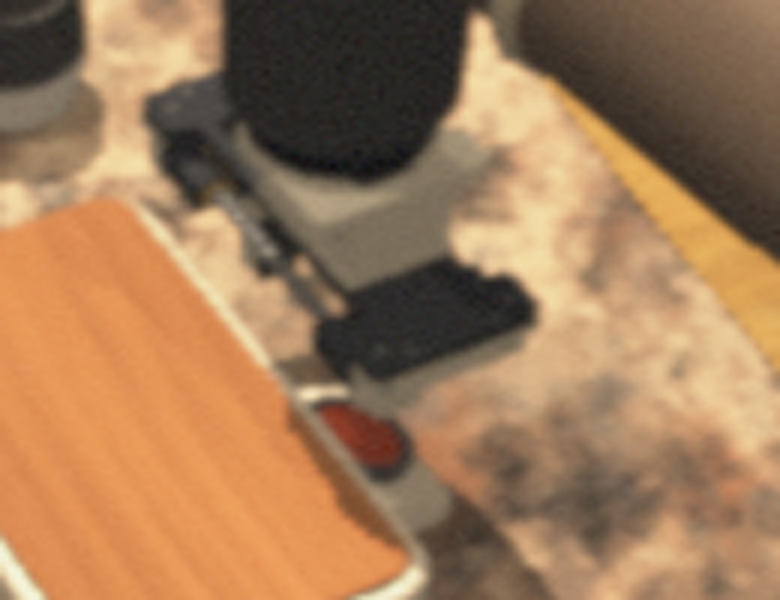

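```bash
python3 -m handwheel '[[[-0.2,-0.17,-0.1,-0.15],[0,0,0,0]]]'; python3 - <<'E'
from h import *
tool();s=readout.get_state();print("caddy",wc(s["tcp_pos"]).round(4))
E
```

```text
time_s: 3.25
tcp_pos: [0.4165, -0.1266, 0.0681]
eef_rot: [55.8, 88.9, -29.9]
contact_force: [0.4, -0.8, 0.1]
gripper_width: 0.0874
x [ 0.017 -0.01  -1.   ] z dir deg -85.7
3.25 [ 0.4165 -0.1266  0.0681] [ 55.8  88.9 -29.9] [ 0.4 -0.8  0.1] 0.0874 [  9.9   7.4 -41.9   1.1 -39.8  83.5]
caddy [-0.1315 -0.0539]
```

```bash
python3 -m handwheel '[[[-0.02,0,-0.2,0],[0,0,0,0],[0.03,0,-0.1,0],[0.05,0,-0.1,0],[0,0,0,0]]]'; python3 - <<'E'
from h import *
tool();s=readout.get_state();print("caddy",wc(s["tcp_pos"]).round(4))
E
```

```text
time_s: 3.75
tcp_pos: [0.4204, -0.1269, 0.0527]
eef_rot: [62.4, 88.7, -23.3]
contact_force: [-0.4, -0.7, 0.6]
gripper_width: 0.0876
x [ 0.021 -0.009 -1.   ] z dir deg -85.75
3.75 [ 0.4204 -0.1269  0.0527] [ 62.4  88.7 -23.3] [-0.4 -0.7  0.6] 0.0876 [  9.8   9.2 -42.7   1.2 -37.   83.5]
caddy [-0.1276 -0.0545]
```

```bash
python3 -m handwheel '[[[0.025,0,-0.06,0],[0.025,0,-0.06,0],[0.025,0,-0.06,0],[0,0,0,0]]]'; python3 -c "
from h import *
tool();s=readout.get_state();print('caddy',wc(s['tcp_pos']).round(4))"
python3 -m handwheel '[[[0.025,0,-0.05,0],[0.025,0,-0.05,0],[0,0,0,0]]]'; python3 -c "
from h import *
tool();s=readout.get_state();print('caddy',wc(s['tcp_pos']).round(4))"
```

```text
time_s: 4.15
tcp_pos: [0.424, -0.1269, 0.0448]
eef_rot: [61.6, 88.7, -24.2]
contact_force: [-0.2, 0.9, 2.8]
gripper_width: 0.0878
x [ 0.021 -0.009 -1.   ] z dir deg -85.74
4.15 [ 0.424  -0.1269  0.0448] [ 61.6  88.7 -24.2] [-0.2  0.9  2.8] 0.0878 [  9.7  10.3 -42.8   1.3 -35.8  83.5]
caddy [-0.1241 -0.0548]
time_s: 4.45
tcp_pos: [0.4263, -0.1269, 0.0408]
eef_rot: [62.0, 88.7, -23.7]
contact_force: [-1.9, 1.1, 3.7]
gripper_width: 0.0876
x [ 0.021 -0.009 -1.   ] z dir deg -85.72
4.45 [ 0.4263 -0.1269  0.0408] [ 62.   88.7 -23.7] [-1.9  1.1  3.7] 0.0876 [  9.7  10.9 -42.8   1.3 -35.2  83.6]
caddy [-0.1218 -0.0549]
```

```bash
python3 -m handwheel '[[[0.015,0,-0.05,0],[0.01,0,-0.05,0],[0,0,0,0]]]'; python3 -m handwheel '[[[0,0,-0.03,0],[0,0,-0.03,0]]]';python3 -c "
from h import *
tool();s=readout.get_state();print('caddy',wc(s['tcp_pos']).round(4))"
```

```text
time_s: 4.75
tcp_pos: [0.4283, -0.1267, 0.0372]
eef_rot: [64.1, 88.6, -21.6]
contact_force: [-2.9, 1.3, 7.1]
gripper_width: 0.0875
time_s: 4.95
tcp_pos: [0.4288, -0.1268, 0.0361]
eef_rot: [64.2, 88.5, -21.4]
contact_force: [-10.5, 4.1, 31.0]
gripper_width: 0.0878
x [ 0.024 -0.01  -1.   ] z dir deg -85.62
4.95 [ 0.4288 -0.1268  0.0361] [ 64.2  88.5 -21.4] [-10.5   4.1  31. ] 0.0878 [  9.6  11.5 -43.    1.4 -34.3  83.6]
caddy [-0.1193 -0.055 ]
```

```bash
python3 -m handwheel '[[[0,0,0,0],[-0.1,0,0.2,0],[-0.3,0,0.5,0],[-0.3,-0.1,0.3,0],[-0.1,-0.3,0.3,0],[0,-0.5,0.3,0],[0,0,0,0]]]'; python3 - <<'E'
from h import *
tool()
for n in("top","side"): cv2.imwrite(f"pics/{n}4.png",vision.capture(n))
cv2.imwrite("pics/c4.png",np.hstack([cv2.resize(cv2.imread("pics/top4.png"),(400,300)),cv2.resize(cv2.imread("pics/side4.png"),(400,300))]))
E
```

```text
time_s: 5.65
tcp_pos: [0.3943, -0.1636, 0.1023]
eef_rot: [62.4, 88.6, -23.1]
contact_force: [-0.2, -0.8, -0.4]
gripper_width: 0.0875
x [ 0.023 -0.01  -1.   ] z dir deg -85.52
5.65 [ 0.3943 -0.1636  0.1023] [ 62.4  88.6 -23.1] [-0.2 -0.8 -0.4] 0.0875 [  4.8   3.3 -40.6   1.  -44.8  89. ]
```

View pics/c4.png

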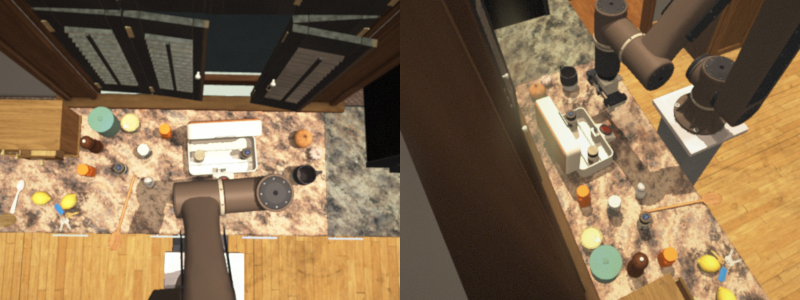

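```bash
python3 - <<'E'
from h import *
a=cv2.imread("pics/top4.png")[180:300,285:425];b=cv2.imread("pics/side4.png")[140:300,195:355]
cv2.imwrite("pics/c5.png",np.hstack([cv2.resize(a,(442,380),interpolation=2),cv2.resize(b,(350,380),interpolation=2)]))
E
```

```text
(no output)
```

View pics/c5.png

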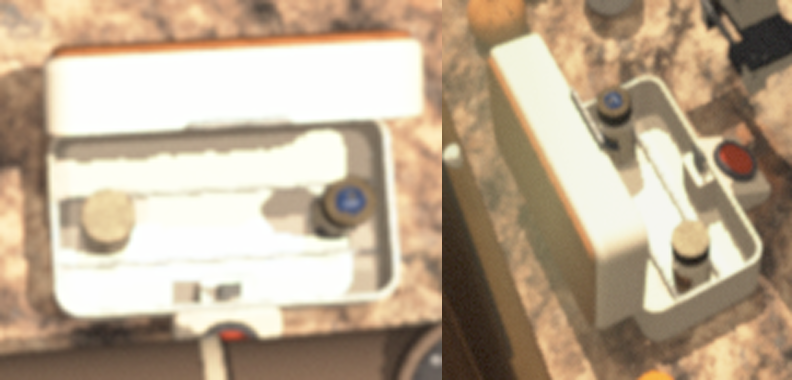

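```bash
python3 - <<'E'
from h import *
for a,b,z in [((319.2,250.),(308.4,241.),.104),((395.5,243.3),(273.6,182.1),.113)]:
    p,e=tri(a,b);print(p.round(4),round(e,4),wc(p).round(4),wc(onz("top",*a,z)).round(4),wc(onz("side",*b,z)).round(4))
# rim check: caddy inside corners top px
for q in [(-.071,.131),(-.071,-.131),(.071,.131),(.071,-.131)]: print(q,np.round(proj("top",[*cw(*q),.074]),1), "crop",np.round((np.array(proj("top",[*cw(*q),.074]))-[285,180])*3.16))
E
```

```text
[0.5327 0.0247 0.0915] 0.0043 [-0.0045  0.0885] [-0.0078  0.0901] [0.0003 0.0935]
[ 0.5477 -0.1577  0.1126] 0.0006 [-0.0029 -0.0946] [-0.0032 -0.0943] [-0.0026 -0.0944]
(-0.071, 0.131) [303.9 278. ] crop [ 60. 310.]
(-0.071, -0.131) [409.9 271.8] crop [395. 290.]
(0.071, 0.131) [300.7 221.1] crop [ 50. 130.]
(0.071, -0.131) [405.3 215.3] crop [380. 112.]
```

```bash
cat > fit.py <<'E'
import numpy as np, itertools
def rc(c,phi,r0,th,q,rq):  # min clearance between two finger rects (angle phi) around jar at c and circle q
    u=np.array([np.cos(phi),np.sin(phi)]);v=np.array([-u[1],u[0]]);m=1e9
    d=np.array(q)-np.array(c);a,b=d@u,d@v
    for s in(1,-1):
        dx=max(0,r0-s*a,s*a-(r0+th));dy=max(0,abs(b)-9.5);m=min(m,np.hypot(dx,dy)-rq)
    return m
if __name__=="__main__":
    L=(-3,91);R=(-3,-94.5);th=21
    for first in("dark","white"):
        r1,r2=(20.5,22) if first=="dark" else (22,20.5)
        for side in(1,-1):
            N,rn,F,rf=(R,20.5,L,22) if side==1 else (L,22,R,20.5)
            best=[]
            for p1 in(90,70,65,60,120,115,110):
              for x1 in(-7,-3,1):
                ys=[y for y in np.arange(-60,60,.5) if rc((x1,y),np.deg2rad(p1),r1+1.5,th,N,rn)>=2.5]
                if not ys: continue
                ys=[y for y in ys if (y>N[1]) == (side==1)]
                y1=min(ys) if side==1 else max(ys)
                for p2 in(90,70,65,60,120,115,110):
                  for x2 in(-7,-3,1):
                    for y2 in np.arange(-60,60,1.):
                      if np.hypot(x2-x1,y2-y1)<r1+r2+1: continue
                      c=min(rc((x2,y2),np.deg2rad(p2),r2+1.5,th,(x1,y1),r1),rc((x2,y2),np.deg2rad(p2),r2+1.5,th,F,rf))
                      best.append((round(c,1),p1,x1,y1,p2,x2,y2))
            best.sort(reverse=True);print(first,side,best[:3])
E
python3 fit.py
```

```text
dark 1 [(np.float64(6.0), 120, 1, np.float64(-37.0), 60, -7, np.float64(21.0)), (np.float64(6.0), 60, -7, np.float64(-37.0), 120, 1, np.float64(21.0)), (np.float64(5.6), 120, 1, np.float64(-37.0), 60, -7, np.float64(22.0))]
dark -1 [(np.float64(5.7), 120, -7, np.float64(31.5), 60, 1, np.float64(-26.0)), (np.float64(5.7), 120, -7, np.float64(31.5), 60, 1, np.float64(-27.0)), (np.float64(5.7), 60, 1, np.float64(31.5), 120, -7, np.float64(-26.0))]
white 1 [(np.float64(5.6), 120, 1, np.float64(-36.5), 60, -7, np.float64(23.0)), (np.float64(5.6), 60, -7, np.float64(-36.5), 120, 1, np.float64(23.0)), (np.float64(4.9), 120, 1, np.float64(-36.5), 60, -7, np.float64(22.0))]
white -1 [(np.float64(5.2), 120, -7, np.float64(31.0), 60, 1, np.float64(-28.0)), (np.float64(5.2), 60, 1, np.float64(31.0), 120, -7, np.float64(-28.0)), (np.float64(4.8), 120, -7, np.float64(31.0), 60, 1, np.float64(-29.0))]
```

```bash
python3 - <<'E'
from fit import rc
import numpy as np
L=(-3,91);R=(-3,-94.5)
for p1 in(60,65,115,120):
  for p2 in(60,65,115,120):
    for x in (-3,-6):
      y1=min(y for y in np.arange(-60,0,.5) if rc((x,y),np.deg2rad(p1),22,21,R,20.5)>=3)
      c=max((min(rc((x,y2),np.deg2rad(p2),23.5,21,(x,y1),20.5),rc((x,y2),np.deg2rad(p2),23.5,21,L,22)),y2) for y2 in np.arange(10,40,.5))
      print(p1,p2,x,y1,np.round(c,1))
E
```

```text
60 60 -3 -33.0 [ 2.1 28. ]
60 60 -6 -35.5 [ 2.3 26. ]
60 65 -3 -33.0 [-1. 28.]
60 65 -6 -35.5 [-0.5 26. ]
60 115 -3 -33.0 [-1. 28.]
60 115 -6 -35.5 [ 0.9 28. ]
60 120 -3 -33.0 [ 2.1 28. ]
60 120 -6 -35.5 [ 4. 28.]
65 60 -3 -30.0 [ 0.9 29.5]
65 60 -6 -31.5 [ 0.6 28. ]
65 65 -3 -30.0 [-2.2 29.5]
65 65 -6 -31.5 [-2.2 28. ]
65 115 -3 -30.0 [-2.2 29.5]
65 115 -6 -31.5 [-0.8 30. ]
65 120 -3 -30.0 [ 0.9 29.5]
65 120 -6 -31.5 [ 2.5 30. ]
115 60 -3 -30.0 [ 0.9 29.5]
115 60 -6 -28.5 [-0.5 29. ]
115 65 -3 -30.0 [-2.2 29.5]
115 65 -6 -28.5 [-3.5 29.5]
115 115 -3 -30.0 [-2.2 29.5]
115 115 -6 -28.5 [-1.9 31.5]
115 120 -3 -30.0 [ 0.9 29.5]
115 120 -6 -28.5 [ 1.3 31.5]
120 60 -3 -33.0 [ 2.1 28. ]
120 60 -6 -31.0 [ 0.6 28. ]
120 65 -3 -33.0 [-1. 28.]
120 65 -6 -31.0 [-2.5 28.5]
120 115 -3 -33.0 [-1. 28.]
120 115 -6 -31.0 [-1. 30.]
120 120 -3 -33.0 [ 2.1 28. ]
120 120 -6 -31.0 [ 2.2 30.5]
```

```bash
python3 -m handwheel '[[[0,0.2,1,0],[0,0.7,1,0],[0.1,1,0.4,0],[0.2,1,0,0],[0.2,1,0,0],[0.2,1,0,0],[0.2,1,0,0],[0.2,1,0,0]]]' 64
python3 -m handwheel '[[[0.2,1,0,0],[0.2,1,0,0],[0.2,1,0,0],[0.2,1,0,0],[0.1,1,0,0],[0,1,0,0],[0,0.5,0,0],[0,0,0,0]]]'; python3 - <<'E'
from h import *
tool()
T=vision.capture("top")
print("mill",tri((137,224),(384,411)), "orange",onz("top",264,206,.1),onz("top",136,270,.1))
E
```

```text
time_s: 6.55
tcp_pos: [0.4319, 0.1233, 0.1954]
eef_rot: [53.5, 89.1, -32.5]
contact_force: [2.0, -0.1, -0.1]
gripper_width: 0.0638
time_s: 7.35
tcp_pos: [0.4619, 0.4014, 0.185]
eef_rot: [10.6, 88.9, -75.0]
contact_force: [-0.6, -0.6, 0.3]
gripper_width: 0.0639
x [ 0.005 -0.018 -1.   ] z dir deg -85.56
7.35 [0.4619 0.4014 0.185 ] [ 10.6  88.9 -75. ] [-0.6 -0.6  0.3] 0.0639 [ 59.7  16.6 -11.    0.8 -63.1  34.3]
mill (array([0.57419417, 0.44708732, 0.16718569]), np.float64(0.0013953181333811154)) orange [0.63609585 0.1625604 ] [0.47433932 0.46479752]
```

```bash
python3 -m handwheel '[[[0.4,-0.9,0,0],[0.1,-0.6,0,0],[0,0,0,0],[0,0,0,0]]]'; python3 - <<'E'
from h import *
tool()
for n in("top","side"): cv2.imwrite(f"pics/{n}6.png",vision.capture(n))
cv2.imwrite("pics/c6.png",np.hstack([cv2.resize(cv2.imread("pics/top6.png")[200:320,110:270],(400,300)),cv2.resize(cv2.imread("pics/side6.png")[260:450,290:490],(316,300))]))
E
```

```text
time_s: 7.8
tcp_pos: [0.48, 0.3353, 0.1829]
eef_rot: [-0.6, 88.8, -86.2]
contact_force: [0.6, 0.1, 0.3]
gripper_width: 0.0641
x [ 0.001 -0.021 -1.   ] z dir deg -85.62
7.8 [0.48   0.3353 0.1829] [ -0.6  88.8 -86.2] [0.6 0.1 0.3] 0.0641 [ 54.6  14.4 -14.4   0.9 -62.2  39.4]
```

View pics/c6.png

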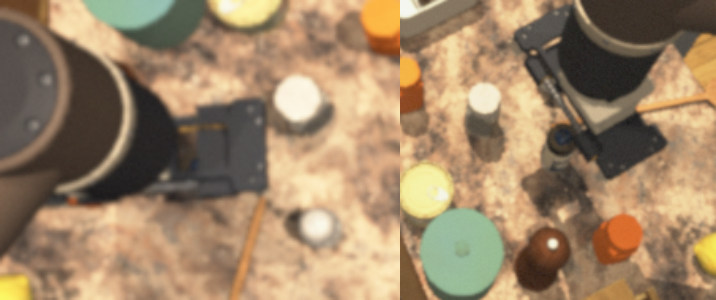

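```bash
python3 -m handwheel '[[[0.03,0,-0.5,0],[0,0,-0.6,0],[0,0,-0.3,0],[0,0,0,0]]]';python3 -c "
from h import *
tool()"
```

```text
time_s: 8.3
tcp_pos: [0.4814, 0.338, 0.1272]
eef_rot: [10.1, 89.0, -75.4]
contact_force: [-0.4, 0.9, 0.6]
gripper_width: 0.064
x [ 0.005 -0.017 -1.   ] z dir deg -85.51
8.3 [0.4814 0.338  0.1272] [ 10.1  89.  -75.4] [-0.4  0.9  0.6] 0.064 [ 54.6  17.4 -18.2   1.  -55.   39.3]
```

```bash
python3 -m handwheel '[[[0,-0.04,-0.5,0],[0,0,-0.5,0],[0,0,-0.25,0],[0,0,0,0]]]';python3 - <<'E'
from h import *
tool()
S=vision.capture("side");cv2.imwrite("pics/c7.png",cv2.resize(S[300:430,330:460],(600,600),interpolation=2))
E
```

```text
time_s: 8.7
tcp_pos: [0.4827, 0.339, 0.0792]
eef_rot: [24.4, 89.0, -61.0]
contact_force: [1.1, -0.4, 1.2]
gripper_width: 0.0638
x [ 0.008 -0.015 -1.   ] z dir deg -85.39
8.7 [0.4827 0.339  0.0792] [ 24.4  89.  -61. ] [ 1.1 -0.4  1.2] 0.0638 [ 54.6  20.4 -21.3   1.1 -48.7  39.2]
```

View pics/c7.png

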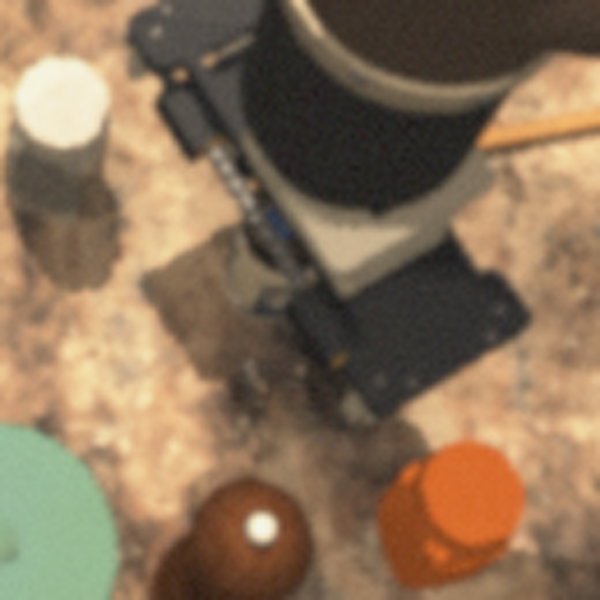

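```bash
python3 -m handwheel '[[[0,-0.05,-0.12,0],[0,0,0,0]]]'; python3 -m handwheel '[[[0,0,0,0],[0,0,0,0],[0,0,0,0],[0,0,0,0]]]' 30 20;python3 -c "
from h import *
tool()"
```

```text
time_s: 8.95
tcp_pos: [0.4839, 0.3383, 0.0768]
eef_rot: [37.4, 89.1, -48.0]
contact_force: [-0.3, -0.7, 0.0]
gripper_width: 0.0642
time_s: 9.35
tcp_pos: [0.4846, 0.3389, 0.0787]
eef_rot: [47.6, 89.1, -37.8]
contact_force: [-0.1, 0.5, -1.5]
gripper_width: 0.0405
x [ 0.013 -0.01  -1.   ] z dir deg -85.34
9.35 [0.4846 0.3389 0.0787] [ 47.6  89.1 -37.8] [-0.1  0.5 -1.5] 0.0405 [ 54.5  20.4 -21.5   1.2 -48.2  39.3]
```

```bash
python3 -m handwheel '[[[0,0,0.3,0],[0,0,0.8,0],[0,0,1,0],[0,-0.3,1,0],[0,-0.8,0.5,0],[0,-1,0.1,0],[0.1,-1,0,-1],[0.1,-1,0,-1]]]' 
python3 -m handwheel '[[[0.1,-1,0,-1],[0.1,-1,0,-1],[0.2,-1,0,-1],[0.2,-1,0,-1],[0,-0.8,0,0],[0,-0.5,0,0],[0,0,0,0],[0,0,0,0]]]'; python3 - <<'E'
from h import *
tool();print(cw(-.006,-.0355),cw(-.003,.028),wc(readout.get_state()["tcp_pos"]))
for n in("top","side"): cv2.imwrite(f"pics/{n}8.png",vision.capture(n))
cv2.imwrite("pics/c8.png",np.hstack([cv2.resize(cv2.imread("pics/top8.png")[170:320,250:450],(400,300)),cv2.resize(cv2.imread("pics/side8.png")[100:300,190:390],(300,300))]))
E
```

```text
time_s: 10.15
tcp_pos: [0.4911, 0.1724, 0.2374]
eef_rot: [51.9, 89.0, -43.3]
contact_force: [1.4, -0.8, -2.1]
gripper_width: 0.0402
time_s: 10.95
tcp_pos: [0.513, -0.0529, 0.2454]
eef_rot: [73.6, 88.9, -42.9]
contact_force: [-0.6, -0.1, -1.8]
gripper_width: 0.0403
x [ 0.014 -0.013 -1.   ] z dir deg -116.5
10.95 [ 0.513  -0.0529  0.2454] [ 73.6  88.9 -42.9] [-0.6 -0.1 -1.8] 0.0403 [ 16.7   4.1 -18.6   1.1 -66.8  46.4]
[ 0.54031607 -0.09904409] [ 0.53865739 -0.03549491] [-0.02988799  0.01255199]
```

View pics/c8.png

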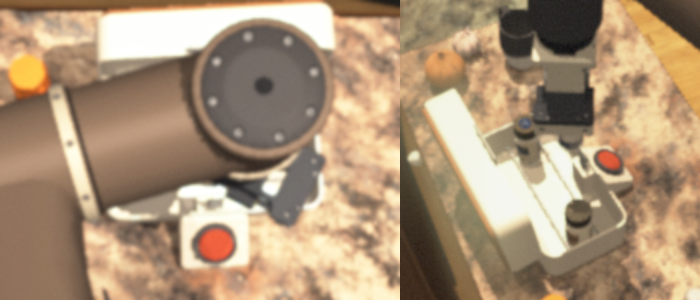

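```bash
python3 - <<'E'
from h import *
s=readout.get_state();p=s["tcp_pos"]
S=cv2.imread("pics/side8.png");x0,y0=270,120
for dz in(-.0787,0,.026):
  for off in((0,0),(-.003,.002)):
    q=np.array(p)+[off[0],off[1],dz];print(dz,off,np.round((np.array(proj("side",q))-[x0,y0])*6))
cv2.imwrite("pics/c9.png",cv2.resize(S[y0:y0+100,x0:x0+100],(600,600),interpolation=2))
E
```

```text
-0.0787 (0, 0) [197. 456.]
-0.0787 (-0.003, 0.002) [206. 457.]
0 (0, 0) [191. 331.]
0 (-0.003, 0.002) [200. 332.]
0.026 (0, 0) [189. 285.]
0.026 (-0.003, 0.002) [198. 287.]
```

View pics/c9.png

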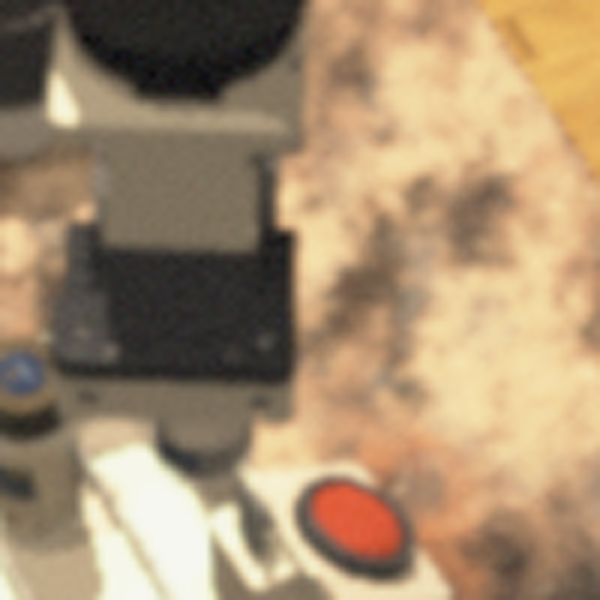

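```bash
python3 -m handwheel '[[[0.4,-0.6,0,0],[0.35,-0.6,0,0],[0,0,0,0],[0,0,0,0]]]'; python3 -c "
from h import *
tool()"
```

```text
time_s: 11.45
tcp_pos: [0.5445, -0.0972, 0.2461]
eef_rot: [77.3, 88.9, -38.7]
contact_force: [-0.0, -0.1, -2.2]
gripper_width: 0.0401
x [ 0.016 -0.012 -1.   ] z dir deg -116.03
11.45 [ 0.5445 -0.0972  0.2461] [ 77.3  88.9 -38.7] [-0.  -0.1 -2.2] 0.0401 [ 10.8   7.7 -14.3   0.9 -67.2  52.8]
```

```bash
python3 -m handwheel '[[[-0.05,-0.08,-0.5,0],[0,0,-0.7,0],[0,0,-0.6,0],[0,0,-0.3,0],[0,0,0,0]]]'; python3 - <<'E'
from h import *
tool();print(wc(readout.get_state()["tcp_pos"]))
for n in("top","side"): cv2.imwrite(f"pics/{n}10.png",vision.capture(n))
cv2.imwrite("pics/c10.png",np.hstack([cv2.resize(cv2.imread("pics/top10.png")[170:320,250:450],(400,300)),cv2.resize(cv2.imread("pics/side10.png")[130:280,230:380],(400,400))[:300]]))
E
```

```text
time_s: 11.95
tcp_pos: [0.5424, -0.0954, 0.1613]
eef_rot: [83.9, 88.7, -31.7]
contact_force: [-0.1, 0.4, -1.2]
gripper_width: 0.0402
x [ 0.019 -0.012 -1.   ] z dir deg -115.68
11.95 [ 0.5424 -0.0954  0.1613] [ 83.9  88.7 -31.7] [-0.1  0.4 -1.2] 0.0402 [ 11.   11.2 -21.8   1.  -56.1  52.7]
[-0.00366607 -0.03203329]
```

View pics/c10.png

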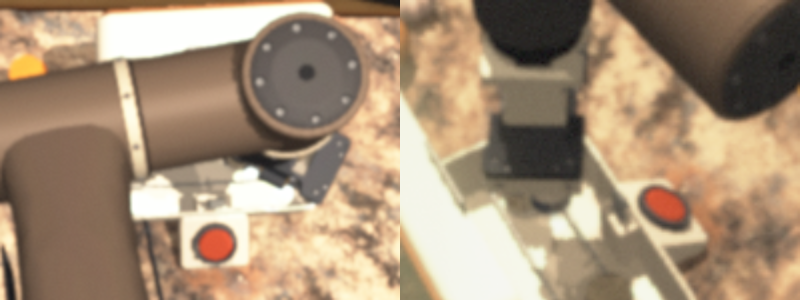

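```bash
python3 -m handwheel '[[[0,-0.15,-0.3,0],[0,-0.05,-0.4,0],[0,0,-0.3,0],[0,0,0,0]]]'; python3 - <<'E'
from h import *
tool();print(wc(readout.get_state()["tcp_pos"]))
E
```

```text
time_s: 12.45
tcp_pos: [0.5463, -0.1039, 0.1247]
eef_rot: [94.9, 88.2, -20.7]
contact_force: [-0.9, -0.1, -1.6]
gripper_width: 0.0404
x [ 0.029 -0.011 -1.   ] z dir deg -115.6
12.45 [ 0.5463 -0.1039  0.1247] [ 94.9  88.2 -20.7] [-0.9 -0.1 -1.6] 0.0404 [ 10.1  13.5 -24.3   1.2 -50.7  53.6]
[-0.00041905 -0.0408042 ]
```

```bash
python3 -m handwheel '[[[-0.13,0.08,-0.3,0],[0,0,-0.3,0],[0,0,0,0]]]'; python3 - <<'E'
from h import *
tool();print(wc(readout.get_state()["tcp_pos"]))
S=vision.capture("side");cv2.imwrite("pics/c11.png",cv2.resize(S[130:280,220:370],(600,600),interpolation=2))
E
```

```text
time_s: 12.75
tcp_pos: [0.5422, -0.1011, 0.101]
eef_rot: [95.7, 88.1, -19.9]
contact_force: [-0.3, -0.5, -2.3]
gripper_width: 0.0403
x [ 0.031 -0.011 -0.999] z dir deg -115.6
12.75 [ 0.5422 -0.1011  0.101 ] [ 95.7  88.1 -19.9] [-0.3 -0.5 -2.3] 0.0403 [ 10.5  14.7 -26.5   1.3 -47.2  53. ]
[-0.00424724 -0.03773157]
```

View pics/c11.png

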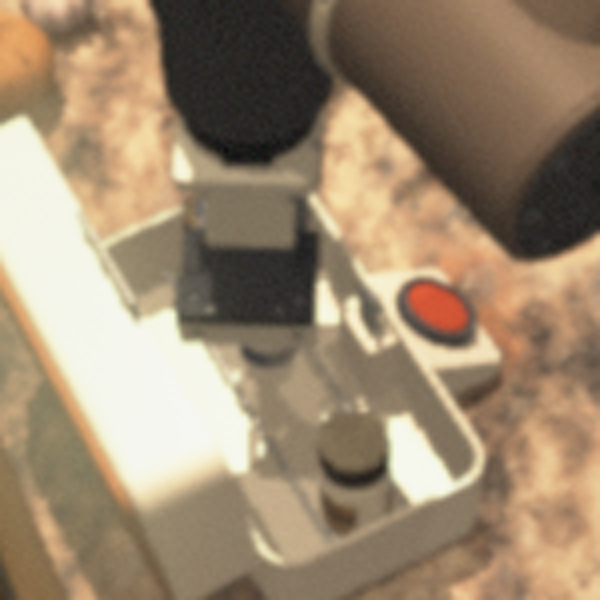

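```bash
python3 -m handwheel '[[[-0.02,0,-0.2,0],[0,0,-0.12,0],[0,0,0,0]]]'; python3 - <<'E'
from h import *
tool();print(wc(readout.get_state()["tcp_pos"]))
E
```

```text
time_s: 13.1
tcp_pos: [0.5432, -0.1013, 0.0892]
eef_rot: [97.2, 87.9, -18.4]
contact_force: [-0.3, -0.2, -1.4]
gripper_width: 0.0403
x [ 0.034 -0.011 -0.999] z dir deg -115.58
13.1 [ 0.5432 -0.1013  0.0892] [ 97.2  87.9 -18.4] [-0.3 -0.2 -1.4] 0.0403 [ 10.5  15.5 -27.3   1.4 -45.4  53. ]
[-0.00333228 -0.03792261]
```

```bash
python3 -m handwheel '[[[-0.04,0,-0.06,0],[0,0,0,0]]]'; python3 -m handwheel '[[[0,0,-0.05,0]]]'; python3 - <<'E'
from h import *
tool();print(wc(readout.get_state()["tcp_pos"]))
E
```

```text
time_s: 13.3
tcp_pos: [0.542, -0.1013, 0.087]
eef_rot: [97.4, 87.9, -18.2]
contact_force: [0.2, -0.4, -1.1]
gripper_width: 0.0403
time_s: 13.4
tcp_pos: [0.5434, -0.1015, 0.0863]
eef_rot: [97.6, 87.7, -17.9]
contact_force: [-0.9, -3.9, 15.3]
gripper_width: 0.0408
x [ 0.038 -0.012 -0.999] z dir deg -115.51
13.4 [ 0.5434 -0.1015  0.0863] [ 97.6  87.7 -17.9] [-0.9 -3.9 15.3] 0.0408 [ 10.5  15.6 -27.7   1.5 -44.7  52.9]
[-0.00314673 -0.03822148]
```

```bash
python3 -m handwheel '[[[0,0,0.03,0],[0,0,0,0],[0,0,0.1,0]]]' 46; python3 - <<'E'
from h import *
tool()
S=vision.capture("side");cv2.imwrite("pics/c12.png",cv2.resize(S[130:280,220:370],(600,600),interpolation=2))
E
```

```text
time_s: 13.7
tcp_pos: [0.5438, -0.1016, 0.0922]
eef_rot: [98.0, 87.7, -17.5]
contact_force: [-0.0, 0.8, -0.3]
gripper_width: 0.0459
x [ 0.039 -0.012 -0.999] z dir deg -115.5
13.7 [ 0.5438 -0.1016  0.0922] [ 98.   87.7 -17.5] [-0.   0.8 -0.3] 0.0459 [ 10.5  15.2 -27.3   1.5 -45.4  52.9]
```

View pics/c12.png

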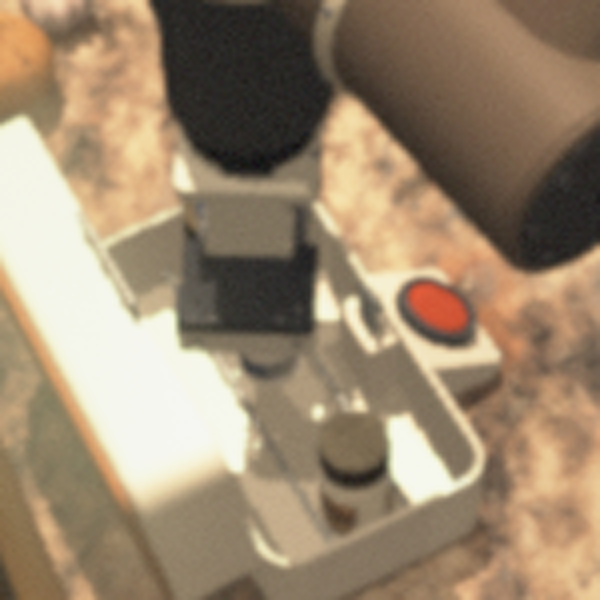

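```bash
python3 -m handwheel '[[[0,0,0.3,0],[0,0,0.8,0],[0,0,1,0],[0,0.2,0.6,0],[0,0.7,0.2,0],[0,1,0,1],[0,1,0,1],[0,1,0,1]]]' 
python3 -m handwheel '[[[0,1,0,1],[0,1,0,1],[0,1,0,1],[0,1,0,0],[0.1,0.6,0,0],[0,0,0,0],[0,0,0,0]]]' 66; python3 - <<'E'
from h import *
tool()
for n in("top","side"): cv2.imwrite(f"pics/{n}13.png",vision.capture(n))
cv2.imwrite("pics/c13.png",np.hstack([cv2.resize(cv2.imread("pics/top13.png")[170:320,200:450],(450,270)),cv2.resize(cv2.imread("pics/side13.png")[140:280,210:350],(340,340))[:270]]))
E
```

```text
time_s: 14.55
tcp_pos: [0.5432, 0.0552, 0.2219]
eef_rot: [100.5, 87.3, 0.1]
contact_force: [1.1, 0.7, -0.1]
gripper_width: 0.0458
time_s: 15.25
tcp_pos: [0.5457, 0.2518, 0.2298]
eef_rot: [103.4, 86.9, 19.1]
contact_force: [0.2, 0.5, -1.1]
gripper_width: 0.0659
x [ 0.051  0.018 -0.999] z dir deg -84.23
15.25 [0.5457 0.2518 0.2298] [103.4  86.9  19.1] [ 0.2  0.5 -1.1] 0.0659 [ 44.2  11.6 -11.9   1.5 -63.7  50.9]
```

View pics/c13.png

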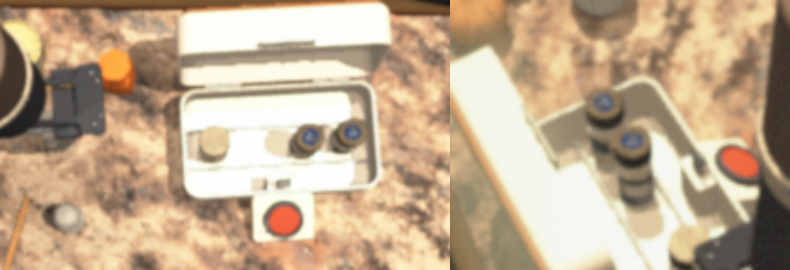

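```bash
python3 - <<'E'
from h import *
T=cv2.imread("pics/top13.png");S=cv2.imread("pics/side13.png")
def bl(img,roi):
    x0,y0,x1,y1=roi;m=cv2.inRange(cv2.cvtColor(img[y0:y1,x0:x1],cv2.COLOR_BGR2HSV),(100,80,50),(130,255,255))
    n,l,s,c=cv2.connectedComponentsWithStats(m);return [((c[k]+[x0,y0]).round(1),s[k,4]) for k in range(1,n) if s[k,4]>4]
a=bl(T,(340,220,410,270));b=bl(S,(250,160,320,230));print(a,b)
for q,_ in a: print("top",wc(onz("top",*q,.113)).round(4))
for q,_ in b: print("side",wc(onz("side",*q,.113)).round(4))
E
```

```text
[(array([392.8, 242.9]), np.int32(9)), (array([374. , 243.8]), np.int32(6))] []
top [-0.0018 -0.0879]
top [-0.0014 -0.0424]
```

```bash
python3 -m handwheel '[[[0.12,-0.2,-0.6,-0.2],[0,0,-0.9,0],[0,0,-0.8,0],[0,0,-0.4,0],[0,0,0,0]]]'; python3 - <<'E'
from h import *
tool()
for n in("top","side"): cv2.imwrite(f"pics/{n}14.png",vision.capture(n))
cv2.imwrite("pics/c14.png",np.hstack([cv2.resize(cv2.imread("pics/top14.png")[190:310,150:310],(400,300)),cv2.resize(cv2.imread("pics/side14.png")[260:380,270:400],(325,300))]))
E
```

```text
time_s: 15.85
tcp_pos: [0.5515, 0.2372, 0.1223]
eef_rot: [105.2, 86.6, 19.5]
contact_force: [-0.5, -0.2, 0.6]
gripper_width: 0.0658
x [ 0.055  0.02  -0.998] z dir deg -85.69
15.85 [0.5515 0.2372 0.1223] [105.2  86.6  19.5] [-0.5 -0.2  0.6] 0.0658 [ 42.8  16.7 -20.5   1.7 -49.7  50.4]
```

View pics/c14.png

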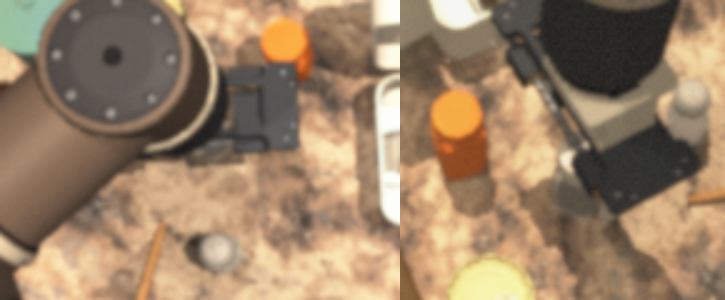

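```bash
python3 -m handwheel '[[[0.02,0.17,0,0],[0,0,-0.1,0],[0,0,0,0]]]'; python3 -c "
from h import *
tool()"
```

```text
time_s: 16.25
tcp_pos: [0.5557, 0.2466, 0.1246]
eef_rot: [107.5, 86.1, 21.8]
contact_force: [-0.3, 0.6, -0.7]
gripper_width: 0.0661
x [ 0.063  0.025 -0.998] z dir deg -85.66
16.25 [0.5557 0.2466 0.1246] [107.5  86.1  21.8] [-0.3  0.6 -0.7] 0.0661 [ 43.2  16.9 -19.9   1.9 -49.6  49.9]
```

```bash
python3 -m handwheel '[[[-0.1,-0.06,-0.6,0],[-0.05,0,-0.5,0],[0,0,0,0]]]'; python3 - <<'E'
from h import *
tool()
for n in("top","side"): cv2.imwrite(f"pics/{n}15.png",vision.capture(n))
cv2.imwrite("pics/c15.png",np.hstack([cv2.resize(cv2.imread("pics/top15.png")[190:310,150:310],(400,300)),cv2.resize(cv2.imread("pics/side15.png")[260:380,270:400],(325,300))]))
E
```

```text
time_s: 16.55
tcp_pos: [0.551, 0.2458, 0.0824]
eef_rot: [108.8, 85.8, 23.2]
contact_force: [-0.4, -0.5, 0.2]
gripper_width: 0.066
x [ 0.068  0.029 -0.997] z dir deg -85.6
16.55 [0.551  0.2458 0.0824] [108.8  85.8  23.2] [-0.4 -0.5  0.2] 0.066 [ 43.5  19.  -23.5   2.1 -43.5  49.3]
```

View pics/c15.png

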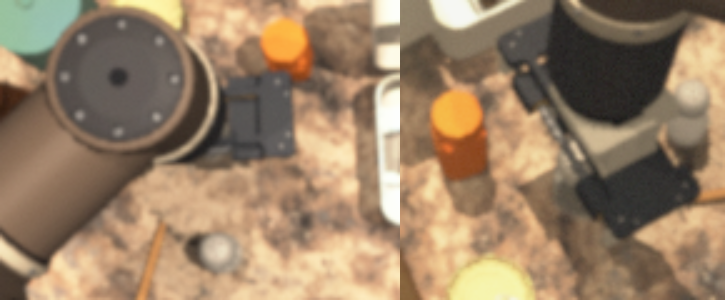

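```bash
python3 -m handwheel '[[[0,0,0,0],[0,0,0,0],[0,0,0,0],[0,0,0,0]]]' 34 20;python3 -c "
from h import *
tool()"
```

```text
time_s: 17.05
tcp_pos: [0.5543, 0.248, 0.0885]
eef_rot: [110.0, 85.3, 24.4]
contact_force: [-0.1, 0.4, -1.4]
gripper_width: 0.0435
x [ 0.075  0.034 -0.997] z dir deg -85.52
17.05 [0.5543 0.248  0.0885] [110.   85.3  24.4] [-0.1  0.4 -1.4] 0.0435 [ 43.5  18.7 -23.1   2.2 -43.8  49.3]
```

```bash
python3 -m handwheel '[[[0,0,0.4,0],[0,0,0.9,0],[0,0,1,0],[0,-0.3,1,0],[0,-0.9,0.3,1],[0,-1,0,1],[0,-1,0,1],[0,-1,0,1]]]' 
python3 -m handwheel '[[[0,-1,0,1],[-0.1,-1,0,1],[-0.2,-0.6,0,0],[0,-0.2,0,0],[0,0,0,0]]]'; python3 - <<'E'
from h import *
tool();print(cw(-.003,.025),wc(readout.get_state()["tcp_pos"]))
for n in("top","side"): cv2.imwrite(f"pics/{n}16.png",vision.capture(n))
cv2.imwrite("pics/c16.png",np.hstack([cv2.resize(cv2.imread("pics/top16.png")[170:320,250:450],(400,300)),cv2.resize(cv2.imread("pics/side16.png")[130:290,220:380],(400,400))]) if 0 else cv2.resize(cv2.imread("pics/side16.png")[130:290,220:380],(600,600),interpolation=2))
E
```

```text
time_s: 17.85
tcp_pos: [0.5517, 0.078, 0.2376]
eef_rot: [107.8, 85.4, 43.3]
contact_force: [1.2, -0.0, -0.5]
gripper_width: 0.0436
time_s: 18.35
tcp_pos: [0.5372, -0.0425, 0.2382]
eef_rot: [108.1, 85.3, 53.9]
contact_force: [0.5, -0.5, -1.3]
gripper_width: 0.0432
x [ 0.048  0.066 -0.997] z dir deg -54.18
18.35 [ 0.5372 -0.0425  0.2382] [108.1  85.3  53.9] [ 0.5 -0.5 -1.3] 0.0432 [ 14.    5.8 -16.   -3.3 -64.6 113. ]
[ 0.5388771  -0.03848685] [-0.00493498  0.02116392]
```

View pics/c16.png

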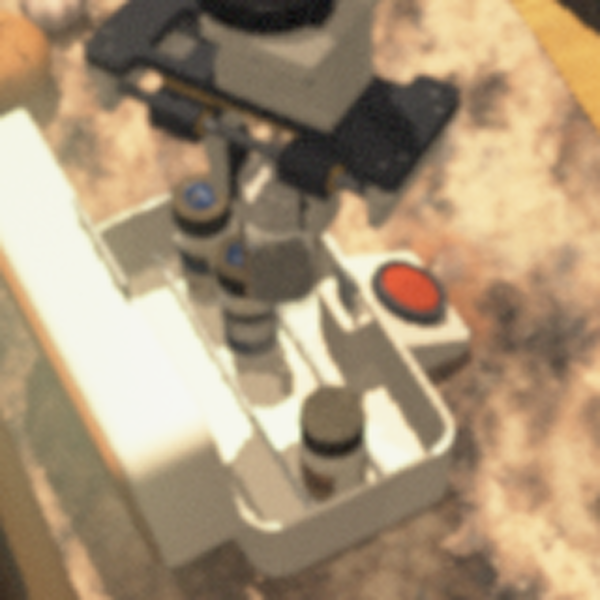

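```bash
python3 - <<'E'
from h import *
p=readout.get_state()["tcp_pos"]
for u,v in((282,268),(282,274)):
  q=(220+u/3.75,130+v/3.75)
  for z in (.150,.154): print(onz("side",*q,z).round(4), (onz("side",*q,z)-p[:2]).round(4))
S=cv2.imread("pics/side16.png");cv2.imwrite("pics/c17.png",cv2.resize(S[160:230,260:330],(600,600),interpolation=2))
E
```

```text
[ 0.5313 -0.0564] [-0.0062 -0.0152]
[ 0.5323 -0.0538] [-0.0052 -0.0126]
[ 0.5331 -0.0522] [-0.0043 -0.011 ]
[ 0.5341 -0.0496] [-0.0034 -0.0084]
```

View pics/c17.png

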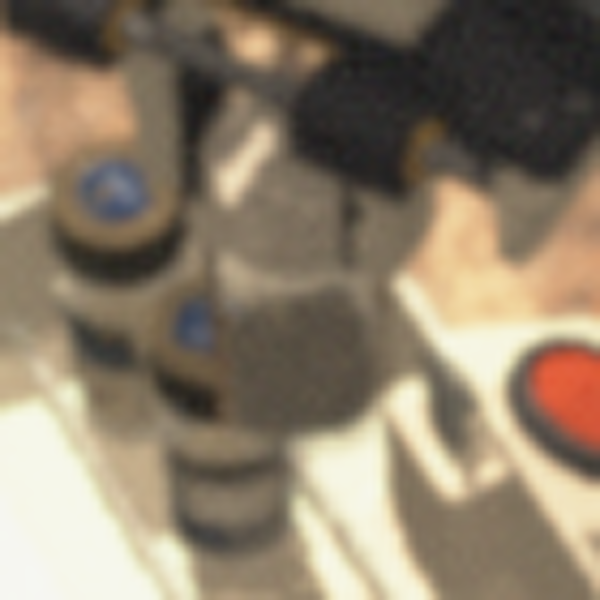

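```bash
python3 - <<'E'
from h import *
p=readout.get_state()["tcp_pos"]
S=cv2.imread("pics/side16.png");I=cv2.resize(S[160:230,260:330],(600,600),interpolation=2)
for off,col in(((-.002,-.003),(0,255,0)),((-.004,-.010),(0,0,255))):
  for z in(.152,.2):
    pts=[(np.array(proj("side",[p[0]+off[0]+.022*np.cos(t),p[1]+off[1]+.022*np.sin(t),z]))-[260,160])*8.57 for t in np.linspace(0,6.28,40)]
    cv2.polylines(I,[np.int32(pts)],True,col,1)
q=(np.array(proj("side",p))-[260,160])*8.57;cv2.circle(I,tuple(np.int32(q)),4,(255,0,255),-1)
cv2.imwrite("pics/c18.png",I)
E
```

```text
(no output)
```

View pics/c18.png

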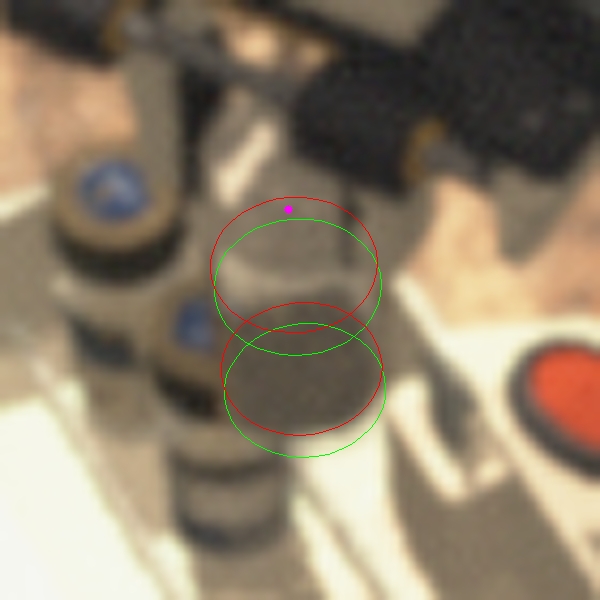

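```bash
python3 - <<'E'
from h import *
from fit import rc
g0=wc((.5405,-.0337))*1000
print(g0)
for dy in(-6,-4,-2,0,2,4):
  for ph in (121.6,116):
    g=g0+[0,dy];print(dy,ph,np.round([rc(g,np.deg2rad(ph),23.5,21,(-6,-40),20.5),rc(g,np.deg2rad(ph),23.5,21,(-4,91),22)],1))
E
```

```text
[-1.03087951 29.65513931]
-6 121.6 [8.5 5.4]
-6 116 [4.7 2.5]
-4 121.6 [9.9 3.6]
-4 116 [6.3 0.6]
-2 121.6 [11.5  1.9]
-2 116 [ 7.9 -1.2]
0 121.6 [13.   0.2]
0 116 [ 9.6 -3. ]
2 121.6 [14.7 -1.5]
2 116 [11.3 -4.8]
4 121.6 [16.3 -3. ]
4 116 [13.  -6.6]
```

```bash
python3 -m handwheel '[[[0.1,0.05,-0.5,0],[0,0,-0.8,0],[0,0,-0.6,0],[0,0,-0.2,0],[0,0,0,0]]]'; python3 - <<'E'
from h import *
tool();print(wc(readout.get_state()["tcp_pos"]))
S=vision.capture("side");cv2.imwrite("pics/c19.png",cv2.resize(S[130:270,230:370],(600,600),interpolation=2))
E
```

```text
time_s: 18.95
tcp_pos: [0.5438, -0.0331, 0.1529]
eef_rot: [106.5, 85.1, 52.7]
contact_force: [-0.3, -1.6, -0.5]
gripper_width: 0.0438
x [ 0.051  0.068 -0.996] z dir deg -53.76
18.95 [ 0.5438 -0.0331  0.1529] [106.5  85.1  52.7] [-0.3 -1.6 -0.5] 0.0438 [ 14.9  10.4 -22.3  -3.7 -53.5 113.4]
[0.0022733  0.02996424]
```

View pics/c19.png

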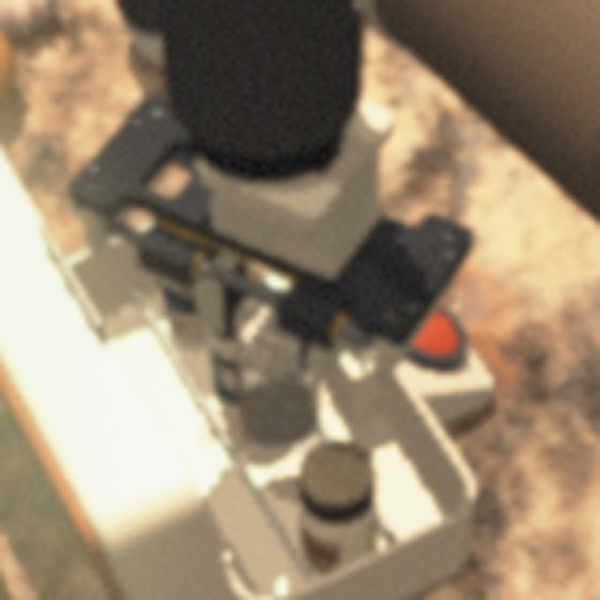

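```bash
python3 -m handwheel '[[[-0.04,-0.2,-0.3,0],[0,0,-0.4,0],[0,0,-0.2,0],[0,0,0,0]]]'; python3 - <<'E'
from h import *
tool();print(wc(readout.get_state()["tcp_pos"]))
S=vision.capture("side");cv2.imwrite("pics/c20.png",cv2.resize(S[130:270,230:370],(600,600),interpolation=2))
E
```

```text
time_s: 19.4
tcp_pos: [0.545, -0.0412, 0.1193]
eef_rot: [103.2, 84.8, 49.5]
contact_force: [0.5, -0.1, -1.1]
gripper_width: 0.0438
x [ 0.059  0.069 -0.996] z dir deg -53.63
19.4 [ 0.545  -0.0412  0.1193] [103.2  84.8  49.5] [ 0.5 -0.1 -1.1] 0.0438 [ 14.   12.4 -24.7  -4.  -48.7 114.9]
[0.00287525 0.02187998]
```

View pics/c20.png

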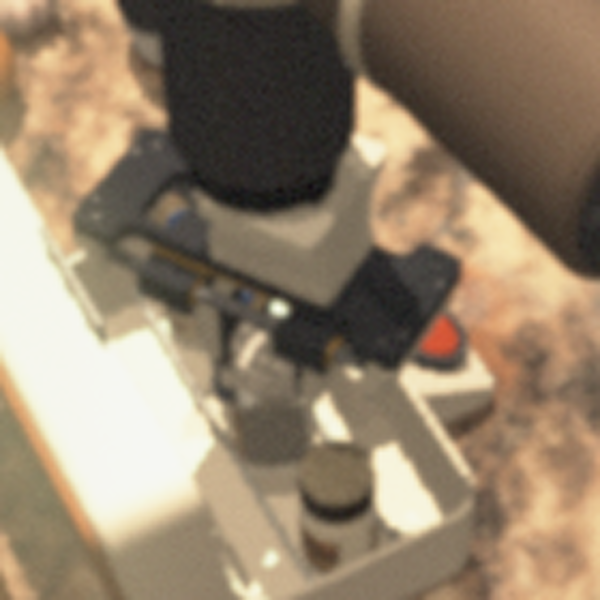

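```bash
python3 - <<'E'
from h import *
q=(293.5,231.3)
for z in(.030,.034,.038): print(wc(onz("side",*q,z)).round(4))
I=cv2.imread("pics/c20.png")
for x in(-.029,.023):
    pts=[(np.array(proj("side",[*cw(x,y),.020]))-[230,130])*600/140 for y in(-.13,.13)]
    cv2.line(I,*[tuple(int(v) for v in p) for p in pts],(0,255,0),1)
for z in (.034,):
    for c,col in((( -.003,.018),(0,0,255)),):
        pts=[(np.array(proj("side",[*(cw(*c)+.022*np.array([np.cos(t),np.sin(t)])),z]))-[230,130])*600/140 for t in np.linspace(0,6.28,40)]
        cv2.polylines(I,[np.int32(pts)],True,col,1)
cv2.imwrite("pics/c21.png",I)
E
```

```text
[0.0007 0.0114]
[0.0017 0.0137]
[0.0026 0.0159]
```

View pics/c21.png

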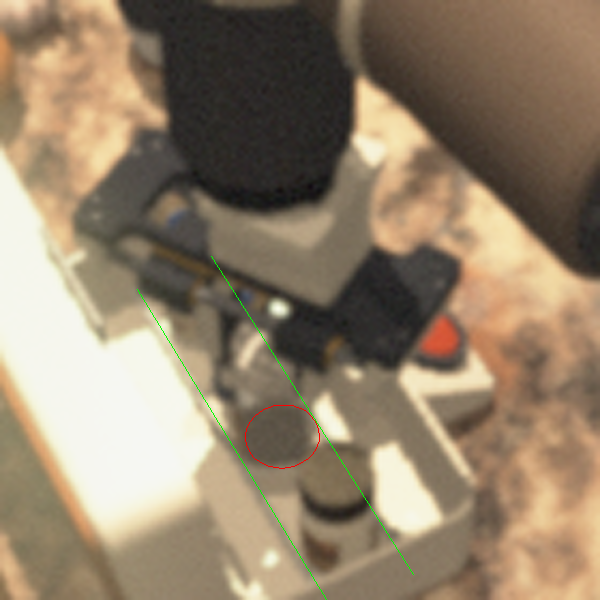

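```bash
python3 -m handwheel '[[[-0.13,0,-0.15,0],[-0.03,0,-0.25,0],[0,0,0,0]]]'; python3 - <<'E'
from h import *
tool();print(wc(readout.get_state()["tcp_pos"]))
S=vision.capture("side");I=cv2.resize(S[130:270,230:370],(600,600),interpolation=2)
for x in(-.029,.023):
    pts=[(np.array(proj("side",[*cw(x,y),.020]))-[230,130])*600/140 for y in(-.13,.13)]
    cv2.line(I,*[tuple(int(v) for v in p) for p in pts],(0,255,0),1)
cv2.imwrite("pics/c22.png",I)
E
```

```text
time_s: 19.75
tcp_pos: [0.5392, -0.0413, 0.1042]
eef_rot: [101.8, 84.7, 48.1]
contact_force: [-0.6, 0.6, -1.8]
gripper_width: 0.0435
x [ 0.062  0.069 -0.996] z dir deg -53.64
19.75 [ 0.5392 -0.0413  0.1042] [101.8  84.7  48.1] [-0.6  0.6 -1.8] 0.0435 [ 14.1  12.9 -26.5  -4.1 -46.3 114.9]
[-0.00290091  0.02220257]
```

View pics/c22.png

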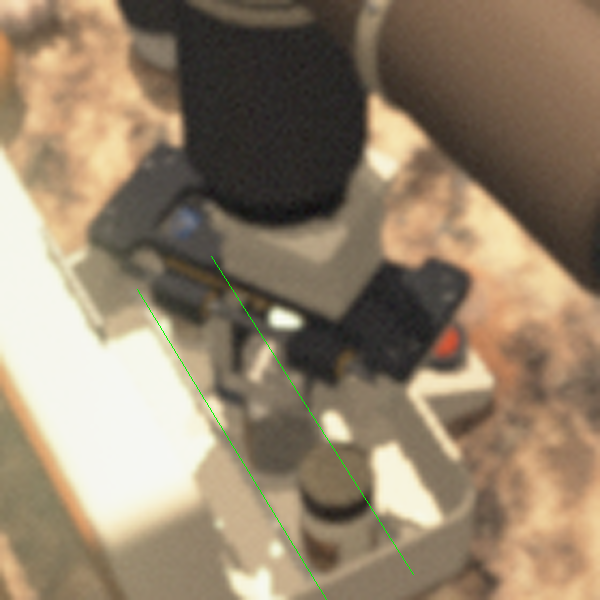

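```bash
python3 -m handwheel '[[[-0.02,0,-0.2,0],[0,0,-0.05,0]]]'; python3 -c "
from h import *
tool();print(wc(readout.get_state()['tcp_pos']))"; python3 -m handwheel '[[[-0.03,0,-0.06,0]]]';  python3 -c "
from h import *
tool();print(wc(readout.get_state()['tcp_pos']))"
```

```text
time_s: 20.0
tcp_pos: [0.5408, -0.041, 0.096]
eef_rot: [99.5, 84.5, 45.9]
contact_force: [-0.8, 1.1, 8.4]
gripper_width: 0.0437
x [ 0.067  0.069 -0.995] z dir deg -53.56
20.0 [ 0.5408 -0.041   0.096 ] [99.5 84.5 45.9] [-0.8  1.1  8.4] 0.0437 [ 14.2  13.4 -27.1  -4.1 -44.9 115. ]
[-0.00122768  0.02231193]
time_s: 20.1
tcp_pos: [0.5421, -0.0411, 0.0954]
eef_rot: [97.4, 84.3, 43.9]
contact_force: [-0.1, -2.9, 19.1]
gripper_width: 0.0433
x [ 0.071  0.069 -0.995] z dir deg -53.49
20.1 [ 0.5421 -0.0411  0.0954] [97.4 84.3 43.9] [-0.1 -2.9 19.1] 0.0433 [ 14.2  13.5 -27.2  -4.  -44.5 115. ]
[-1.97054504e-05  2.21272343e-02]
```

```bash
python3 -m handwheel '[[[0,0,0.02,0],[0,0,0,0]]]' 48; python3 - <<'E'
from h import *
tool();print(wc(readout.get_state()["tcp_pos"]))
S=vision.capture("side");I=cv2.resize(S[130:270,230:370],(600,600),interpolation=2)
cv2.imwrite("pics/c23.png",I)
E
```

```text
time_s: 20.3
tcp_pos: [0.5431, -0.0411, 0.0969]
eef_rot: [96.6, 84.2, 43.1]
contact_force: [-0.5, -0.4, 0.1]
gripper_width: 0.0474
x [ 0.074  0.069 -0.995] z dir deg -53.47
20.3 [ 0.5431 -0.0411  0.0969] [96.6 84.2 43.1] [-0.5 -0.4  0.1] 0.0474 [ 14.2  13.4 -27.1  -4.  -44.5 115. ]
[0.00097961 0.02210819]
```

View pics/c23.png

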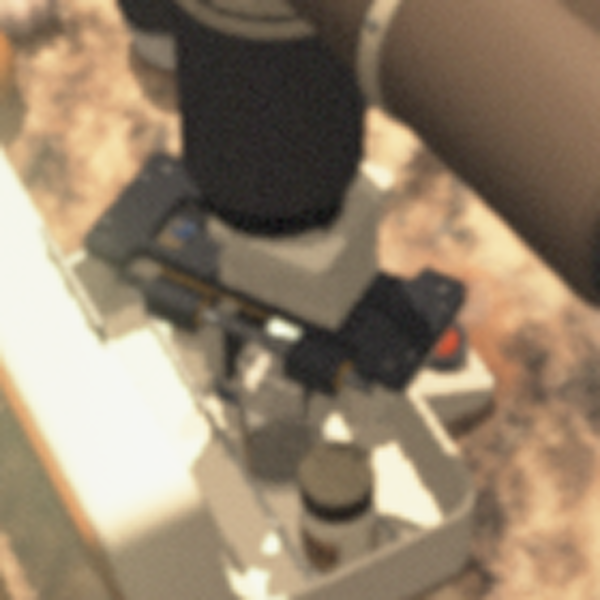

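```bash
python3 -m handwheel '[[[0,0,0.2,0],[0,0,0.6,0],[0,0,1,0],[0,0,1,0],[0,0,0.8,0],[-0.3,0,0.5,-1],[-0.5,-0.5,0,-1],[-0.5,-0.5,0,-1]]]'; python3 - <<'E'
from h import *
tool();print(onz("top",320,178,0),onz("top",320,160,0),"side edge",onz("side",200,190,0),onz("side",260,330,0))
for n in("top","side"): cv2.imwrite(f"pics/{n}24.png",vision.capture(n))
a=cv2.imread("pics/top24.png")[180:300,285:425];b=cv2.imread("pics/side24.png")[140:300,195:355]
cv2.imwrite("pics/c24.png",np.hstack([cv2.resize(a,(442,380),interpolation=2),cv2.resize(b,(350,380),interpolation=2)]))
E
```

```text
time_s: 21.15
tcp_pos: [0.4881, -0.0811, 0.2686]
eef_rot: [98.7, 84.4, 29.9]
contact_force: [-0.0, 0.1, -0.5]
gripper_width: 0.0479
x [ 0.084  0.048 -0.995] z dir deg -68.82
21.15 [ 0.4881 -0.0811  0.2686] [98.7 84.4 29.9] [-0.   0.1 -0.5] 0.0479 [ 11.9  -1.  -19.9  -1.9 -65.9  99.9]
[0.73550068 0.02500566] [0.7847803  0.02568585] side edge [ 0.71976171 -0.30156351] [0.71667929 0.14655266]
```

View pics/c24.png

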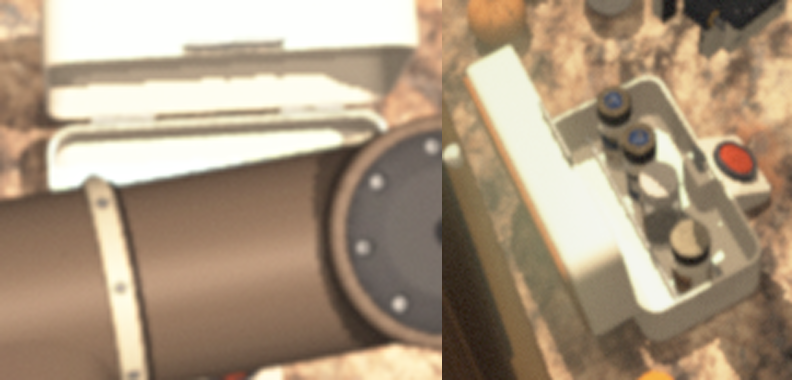

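View pics/side24.png

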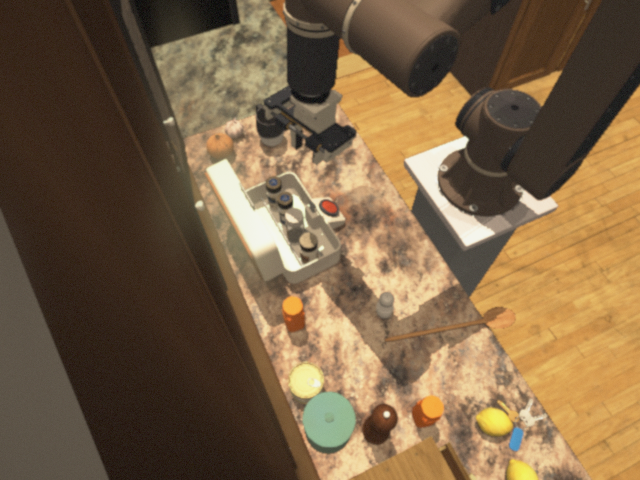

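All four jars stand upright in one row, seen in the side view at about (274,185), (284,199), (291,216) and (308,240). Now the lid: close the fingers, and go over the open lid to just behind the tab.

```bash
python3 -m handwheel '[[[0,0.1,0.5,-1],[0.5,0.1,0.2,-1],[0.9,0.1,0,-1],[1,0.1,0,-0.4],[0.9,0.1,0,0],[0.5,0.1,0,0],[0,0,0,0]]]' 0 20; python3 - <<'E'
from h import *
tool();print(wc(readout.get_state()["tcp_pos"]))
for n in("top","side"): cv2.imwrite(f"pics/{n}25.png",vision.capture(n))
a=cv2.imread("pics/top25.png")[140:300,275:435];b=cv2.imread("pics/side25.png")[120:280,170:330]
cv2.imwrite("pics/c25.png",np.hstack([cv2.resize(a,(400,400),interpolation=2),cv2.resize(b,(400,400),interpolation=2)]))
E
```

```text
time_s: 21.95
tcp_pos: [0.6432, -0.0569, 0.3007]
eef_rot: [99.0, 84.2, 12.6]
contact_force: [-0.9, 0.9, -0.1]
gripper_width: 0.0016
x [ 0.099  0.022 -0.995] z dir deg -86.38
21.95 [ 0.6432 -0.0569  0.3007] [99.  84.2 12.6] [-0.9  0.9 -0.1] 0.0016 [ 12.2  12.3  -1.4  -0.  -70.5  81.4]
[ 0.0997189  -0.00096901]
```

View pics/c25.png

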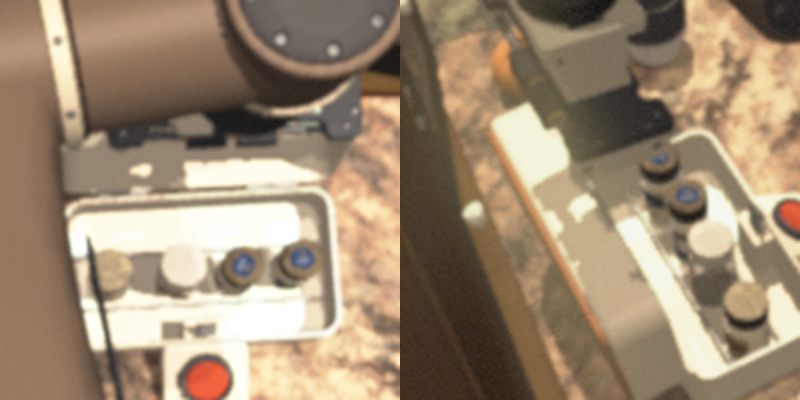

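```bash
python3 - <<'E'
from h import *
for n,a,b,z in(("white",(348.2,247.2),(294,215.2),.117),("left",(319.8,248),(308.8,241.2),.104),("dark",(372.2,246),(284.8,198.8),.113),("right",(395.6,243.4),(273,184.4),.113)):
    p,e=tri(a,b);print(n,p[2].round(4),round(e,4),wc(p).round(4),wc(onz("top",*a,z)).round(4),wc(onz("side",*b,z)).round(4))
E
```

```text
white 0.1106 0.005 [-0.0038  0.0186] [-0.0066  0.0206] [-0.0002  0.0207]
left 0.0938 0.0016 [-0.0023  0.0886] [-0.003   0.0884] [-0.0002  0.0944]
dark 0.1076 0.0007 [-0.0055 -0.0385] [-0.0065 -0.0376] [-0.0039 -0.0353]
right 0.1011 0.0009 [-0.0015 -0.0968] [-0.0034 -0.0945] [ 0.0019 -0.0887]
```

```bash
python3 -m handwheel '[[[0.25,0,-0.4,0.1],[0,0,-0.4,0],[0,0,0,0]]]'; python3 - <<'E'
from h import *
tool();print(wc(readout.get_state()["tcp_pos"]))
S=vision.capture("side");cv2.imwrite("pics/c26.png",cv2.resize(S[120:240,180:300],(600,600),interpolation=2))
p=[(np.array(proj("side",[*cw(.079+.168*.087+.005,y),.243]))-[180,120])*5 for y in(-.036,.036)];print(np.round(p))
E
```

```text
time_s: 22.35
tcp_pos: [0.65, -0.0573, 0.2687]
eef_rot: [99.4, 84.1, 13.5]
contact_force: [-0.8, 0.3, -0.4]
gripper_width: 0.0003
x [ 0.099  0.024 -0.995] z dir deg -85.8
22.35 [ 0.65   -0.0573  0.2687] [99.4 84.1 13.5] [-0.8  0.3 -0.4] 0.0003 [ 12.   13.7  -3.6  -0.2 -66.8  82.3]
[ 0.1064254 -0.0018943]
[[295. 314.]
 [366. 435.]]
```

View pics/c26.png

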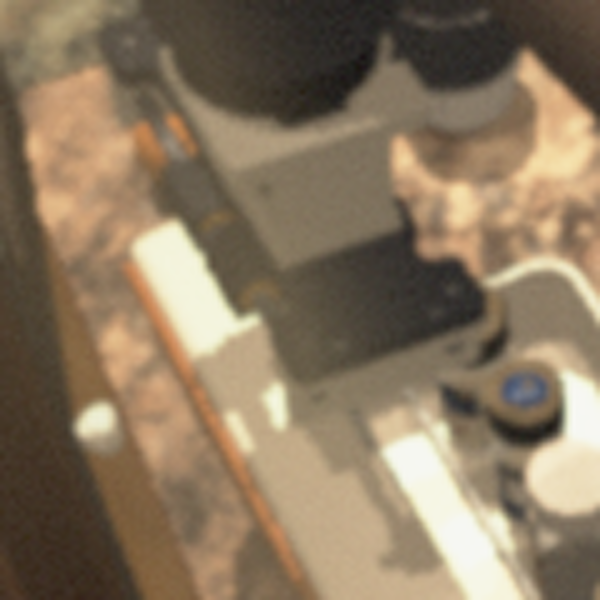

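```bash
python3 -m handwheel '[[[0.18,0,0,0],[0,0,-0.3,0],[0,0,-0.25,0],[0,0,0,0]]]'; python3 - <<'E'
from h import *
tool();print(wc(readout.get_state()["tcp_pos"]))
E
```

```text
time_s: 22.8
tcp_pos: [0.6585, -0.0575, 0.2488]
eef_rot: [98.8, 83.9, 13.0]
contact_force: [-0.5, 0.1, -0.4]
gripper_width: 0.0006
x [ 0.104  0.024 -0.994] z dir deg -85.76
22.8 [ 0.6585 -0.0575  0.2488] [98.8 83.9 13. ] [-0.5  0.1 -0.4] 0.0006 [ 11.8  15.   -4.5  -0.1 -64.3  82.4]
[ 0.11487619 -0.00274212]
```

```bash
python3 -m handwheel '[[[0,0,-0.25,0],[0,0,0,0]]]'; python3 - <<'E'
from h import *
tool();print(wc(readout.get_state()["tcp_pos"]))
E
```

```text
time_s: 23.0
tcp_pos: [0.6582, -0.0576, 0.2377]
eef_rot: [98.9, 83.9, 13.0]
contact_force: [0.1, -0.2, -0.9]
gripper_width: 0.0006
x [ 0.104  0.024 -0.994] z dir deg -85.77
23.0 [ 0.6582 -0.0576  0.2377] [98.9 83.9 13. ] [ 0.1 -0.2 -0.9] 0.0006 [ 11.8  15.3  -5.5  -0.1 -63.   82.4]
[ 0.1146046  -0.00278586]
```

```bash
python3 -m handwheel '[[[-0.3,0,-0.07,0],[-0.5,0,0,0],[-0.5,0,0,0]]]'; python3 - <<'E'
from h import *
tool();print(wc(readout.get_state()["tcp_pos"]))
S=vision.capture("side");cv2.imwrite("pics/c27.png",cv2.resize(S[120:260,180:320],(600,600),interpolation=2))
E
```

```text
time_s: 23.3
tcp_pos: [0.6103, -0.058, 0.2355]
eef_rot: [97.2, 83.5, 11.4]
contact_force: [4.4, -1.1, -1.8]
gripper_width: 0.0007
x [ 0.111  0.022 -0.994] z dir deg -85.72
23.3 [ 0.6103 -0.058   0.2355] [97.2 83.5 11.4] [ 4.4 -1.1 -1.8] 0.0007 [ 12.9  10.7 -12.1   0.2 -60.7  81.2]
[0.0667727 0.0002863]
```

View pics/c27.png

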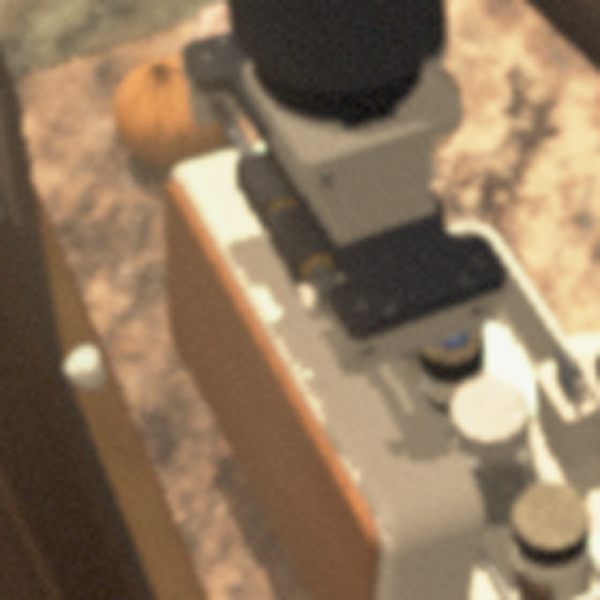

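```bash
python3 -m handwheel '[[[-0.6,0,-0.1,0],[-0.5,0,-0.15,0],[-0.4,0,-0.2,0]]]'; python3 - <<'E'
from h import *
tool();print(wc(readout.get_state()["tcp_pos"]))
S=vision.capture("side");cv2.imwrite("pics/c28.png",cv2.resize(S[120:260,180:320],(600,600),interpolation=2))
E
```

```text
time_s: 23.65
tcp_pos: [0.5518, -0.0583, 0.221]
eef_rot: [96.1, 82.9, 10.4]
contact_force: [2.9, -1.7, 0.1]
gripper_width: 0.0005
x [ 0.122  0.022 -0.992] z dir deg -85.65
23.65 [ 0.5518 -0.0583  0.221 ] [96.1 82.9 10.4] [ 2.9 -1.7  0.1] 0.0005 [ 14.6   5.3 -20.8   0.6 -56.9  79.4]
[0.00839142 0.00434143]
```

View pics/c28.png

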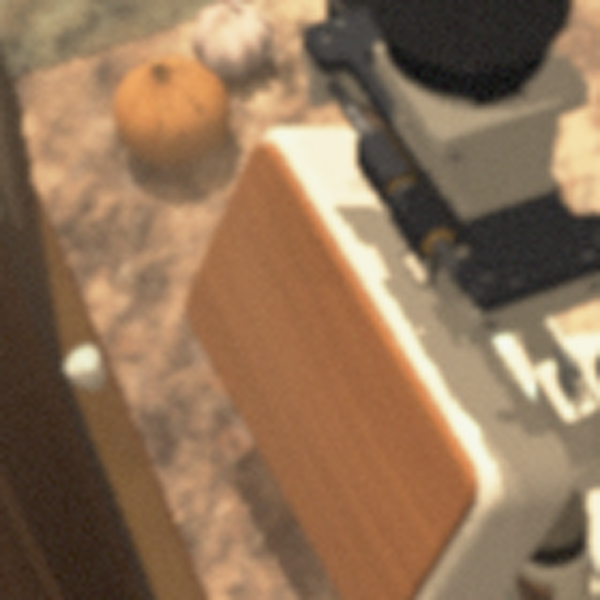

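```bash
python3 -m handwheel '[[[-0.5,0,-0.15,0],[-0.35,0,-0.25,0],[-0.35,0,-0.35,0]]]'; python3 - <<'E'
from h import *
tool();print(wc(readout.get_state()["tcp_pos"]))
S=vision.capture("side");cv2.imwrite("pics/c29.png",cv2.resize(S[120:260,200:340],(600,600),interpolation=2))
E
```

```text
time_s: 24.0
tcp_pos: [0.5052, -0.059, 0.1942]
eef_rot: [95.0, 82.5, 9.3]
contact_force: [-1.1, -4.1, 6.4]
gripper_width: 0.0009
x [ 0.129  0.021 -0.991] z dir deg -85.57
24.0 [ 0.5052 -0.059   0.1942] [95.  82.5  9.3] [-1.1 -4.1  6.4] 0.0009 [ 16.2   1.7 -28.7   1.1 -52.2  77.5]
[-0.03812531  0.00703282]
```

View pics/c29.png

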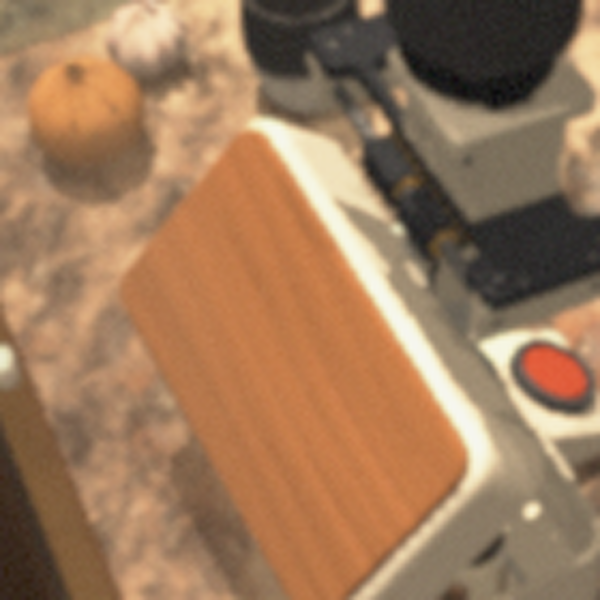

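```bash
python3 -m handwheel '[[[-0.4,-0.05,-0.33,0],[-0.33,-0.05,-0.38,0],[-0.2,-0.02,-0.35,0]]]'; python3 - <<'E'
from h import *
tool();print(wc(readout.get_state()["tcp_pos"]))
S=vision.capture("side");cv2.imwrite("pics/c30.png",cv2.resize(S[120:260,220:360],(600,600),interpolation=2))
E
```

```text
time_s: 24.35
tcp_pos: [0.4691, -0.0629, 0.1525]
eef_rot: [95.5, 82.2, 9.9]
contact_force: [-2.3, 1.3, 4.6]
gripper_width: 0.0006
x [ 0.134  0.023 -0.991] z dir deg -85.54
24.35 [ 0.4691 -0.0629  0.1525] [95.5 82.2  9.9] [-2.3  1.3  4.6] 0.0006 [ 17.1   0.4 -36.3   1.4 -45.5  76.4]
[-0.07441823  0.00580457]
```

View pics/c30.png

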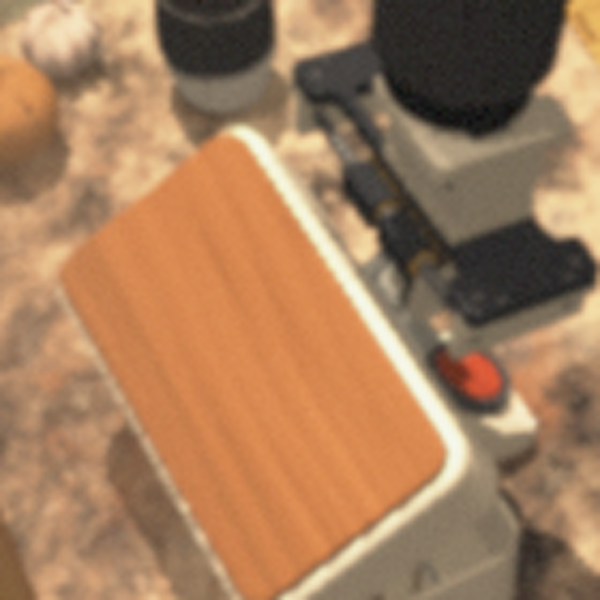

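```bash
python3 -m handwheel '[[[-0.08,0,-0.33,0],[-0.06,0,-0.33,0],[-0.03,0,-0.3,0]]]'; python3 - <<'E'
from h import *
tool();print(wc(readout.get_state()["tcp_pos"]))
E
```

```text
time_s: 24.7
tcp_pos: [0.4588, -0.0639, 0.1125]
eef_rot: [95.3, 82.6, 9.7]
contact_force: [-3.8, 0.9, 3.4]
gripper_width: 0.0003
x [ 0.126  0.022 -0.992] z dir deg -85.6
24.7 [ 0.4588 -0.0639  0.1125] [95.3 82.6  9.7] [-3.8  0.9  3.4] 0.0003 [ 17.4   2.7 -40.3   1.5 -39.7  75.8]
[-0.0847352   0.00553742]
```

```bash
python3 -m handwheel '[[[-0.06,0,-0.25,0],[-0.04,0,-0.15,0]]]'; python3 - <<'E'
from h import *
tool();print(wc(readout.get_state()["tcp_pos"]))
E
```

```text
time_s: 24.9
tcp_pos: [0.456, -0.064, 0.0966]
eef_rot: [94.9, 82.6, 9.3]
contact_force: [-2.4, -1.3, 10.5]
gripper_width: 0.0003
x [ 0.126  0.021 -0.992] z dir deg -85.57
24.9 [ 0.456  -0.064   0.0966] [94.9 82.6  9.3] [-2.4 -1.3 10.5] 0.0003 [ 17.6   3.7 -41.9   1.8 -37.   75.5]
[-0.08754897  0.00563142]
```

Catch resistance starting (10.5 N). Small steps down, watching the force.

```bash
python3 -m handwheel '[[[-0.01,0,-0.12,0],[-0.01,0,-0.1,0]]]'; python3 -c "
from h import *
tool();print(wc(readout.get_state()['tcp_pos']))"; python3 -m handwheel '[[[0,0,-0.1,0]]]'; python3 -c "
from h import *
tool();print(wc(readout.get_state()['tcp_pos']))"
```

```text
time_s: 25.1
tcp_pos: [0.4555, -0.0642, 0.0882]
eef_rot: [94.6, 82.7, 9.0]
contact_force: [-1.4, 1.2, -0.7]
gripper_width: 0.0006
x [ 0.125  0.02  -0.992] z dir deg -85.56
25.1 [ 0.4555 -0.0642  0.0882] [94.6 82.7  9. ] [-1.4  1.2 -0.7] 0.0006 [ 17.6   4.5 -42.6   1.9 -35.7  75.4]
[-0.08806993  0.0055135 ]
time_s: 25.2
tcp_pos: [0.4562, -0.064, 0.0843]
eef_rot: [94.6, 82.7, 9.0]
contact_force: [-2.4, 0.9, 6.6]
gripper_width: 0.0004
x [ 0.126  0.02  -0.992] z dir deg -85.54
25.2 [ 0.4562 -0.064   0.0843] [94.6 82.7  9. ] [-2.4  0.9  6.6] 0.0004 [ 17.6   4.9 -42.9   1.9 -35.   75.3]
[-0.08734191  0.00565292]
```

```bash
for i in 1; do python3 -m handwheel '[[[-0.01,0,-0.07,0]]]'; done; python3 -m handwheel '[[[0,0,-0.06,0]]]'; python3 -c "
from h import *
tool();print(wc(readout.get_state()['tcp_pos']))"
```

```text
time_s: 25.3
tcp_pos: [0.4561, -0.0639, 0.0815]
eef_rot: [94.6, 82.7, 9.0]
contact_force: [-1.8, -1.1, 1.4]
gripper_width: 0.0003
time_s: 25.4
tcp_pos: [0.4561, -0.064, 0.0789]
eef_rot: [94.5, 82.7, 8.9]
contact_force: [-3.5, -0.1, 3.7]
gripper_width: 0.0005
x [ 0.125  0.02  -0.992] z dir deg -85.54
25.4 [ 0.4561 -0.064   0.0789] [94.5 82.7  8.9] [-3.5 -0.1  3.7] 0.0005 [ 17.6   5.4 -43.3   2.  -34.1  75.3]
[-0.08746283  0.00566907]
```

```bash
python3 -m handwheel '[[[0,0,-0.06,0]]]'; python3 -m handwheel '[[[0,0,-0.05,0]]]'; python3 - <<'E'
from h import *
tool()
S=vision.capture("side");cv2.imwrite("pics/c31.png",cv2.resize(S[120:260,220:360],(600,600),interpolation=2))
E
```

```text
time_s: 25.5
tcp_pos: [0.4561, -0.064, 0.0767]
eef_rot: [94.4, 82.7, 8.8]
contact_force: [-10.5, 2.4, 22.9]
gripper_width: 0.0004
time_s: 25.6
tcp_pos: [0.4562, -0.0641, 0.0757]
eef_rot: [94.2, 82.7, 8.7]
contact_force: [-15.0, 4.1, 32.9]
gripper_width: 0.0006
x [ 0.125  0.019 -0.992] z dir deg -85.5
25.6 [ 0.4562 -0.0641  0.0757] [94.2 82.7  8.7] [-15.    4.1  32.9] 0.0006 [ 17.6   5.7 -43.5   2.  -33.6  75.2]
```

View pics/c31.png

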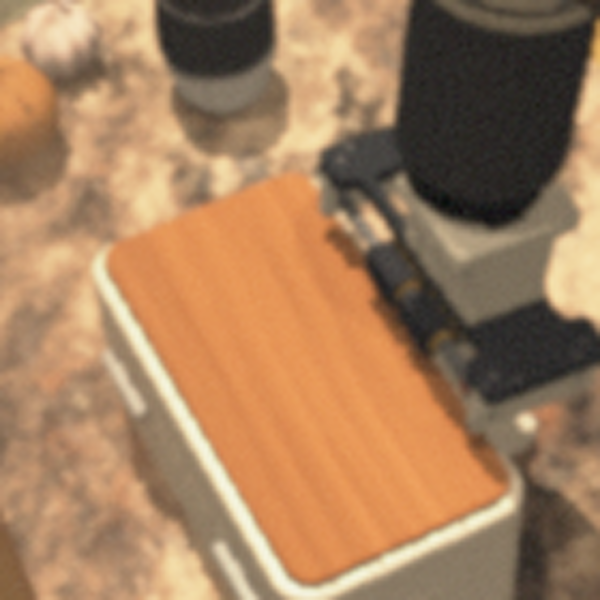

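```bash
python3 -m handwheel '[[[-0.05,0,0.2,0],[-0.3,0,0.4,0],[-0.4,-0.2,0.6,0],[-0.2,-0.6,0.6,0],[0,-1,0.4,0],[0,-0.8,0,0],[0,0,0,0]]]'; python3 - <<'E'
from h import *
tool()
for n in("top","side"): cv2.imwrite(f"pics/{n}32.png",vision.capture(n))
a=cv2.imread("pics/top32.png")[180:320,280:440];b=cv2.imread("pics/side32.png")[100:290,210:400]
cv2.imwrite("pics/c32.png",np.hstack([cv2.resize(a,(400,350),interpolation=2),cv2.resize(b,(350,350),interpolation=2)]))
E
```

```text
time_s: 26.35
tcp_pos: [0.4208, -0.1699, 0.1693]
eef_rot: [93.4, 82.2, 8.2]
contact_force: [0.6, 1.3, 0.7]
gripper_width: 0.0005
x [ 0.134  0.019 -0.991] z dir deg -85.16
26.35 [ 0.4208 -0.1699  0.1693] [93.4 82.2  8.2] [0.6 1.3 0.7] 0.0005 [  2.3  -2.3 -35.3  -1.1 -49.2  93.2]
```

View pics/c32.png

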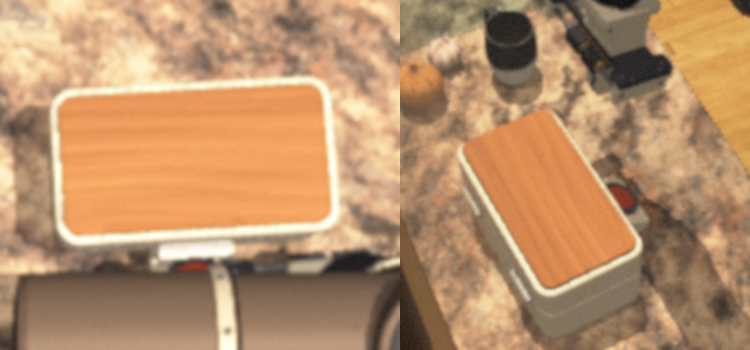

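```bash
python3 -m handwheel '[[[0,-0.3,0.2,0],[0,0,0,0],[0,0,0,0]]]'; python3 - <<'E'
from h import *
T0=cv2.imread("pics/side0.png");S=vision.capture("side")
for I in(T0,S):
    a,s,m=blob(I,(5,100,100),(18,255,255),(240,158,342,262));print(a.round(2),s)
d=cv2.absdiff(T0,S)[155:265,238:320].mean();print("diff",d)
T=vision.capture("top");print("salt",blob(T,(0,0,185),(180,60,255),(225,280,248,300))[0])
st()
E
```

```text
time_s: 26.75
tcp_pos: [0.4202, -0.1784, 0.1756]
eef_rot: [94.0, 82.4, 8.8]
contact_force: [-0.6, -0.3, -0.6]
gripper_width: 0.0005
[287.26 204.67] [   0    0   98   99 5421]
[288.15 205.09] [   0    0   98   99 5308]
diff 8.031966001478196
salt [236.23529412 287.21568627]
26.85 [ 0.4203 -0.1784  0.1757] [93.8 82.4  8.8] [-0.9  1.2  1.1] 0.0005 [  0.9  -2.2 -34.2  -1.4 -50.4  94.8]
```

```bash
python3 -c "
from plant import close_job; print(close_job())"
```

```text
the job is handed in; nothing more can be done
None
```

The job is handed in after about 27 s of robot time; no verdict was reported.

**What I did**
- **Button:** I pressed it home with one finger, reading about 33 N at the stop. I backed off and the lid sprang open.
- **Jars:** I stood the dark jar and then the white jar in the gap. Each touched the floor at about the expected height.
- **Lid:** I pulled it over by its tab and pressed it down to a hard stop at about 36 N.

**Last checks**
- **Row, lid still open:** The pictures showed all four jars upright in one line. In the caddy frame, the dark jar measured about x -6 mm, y -39 mm, and the white jar about x -4 mm, y +19 mm. The left jar was at about y +89 mm and the right jar at about -97 mm. No jar appeared raised, but the height readings came out 5 to 12 mm low, so they are only rough.
- **Lid:** About 1 s after I let go, it still matched the starting picture to within 1 pixel, so I take it as latched. I could not read the lid or button joints directly. The button was half in shadow and partly hidden in the last pictures, so I did not check that it was fully out.
- **Salt shaker:** Its blob moved about 2 pixels (around 5 mm) from the start, which may be only the arm's shadow. I saw no sign of a touch.
- **Mug:** It looked in place, but I did not measure it.
- **Tool tilt:** The tool slowly drifted to about 8 degrees off vertical during the run. I saw no effect on the jars or the lid.

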